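# Change the cartridges of the filter head and check its clamp screw

### The arm

A 7-joint arm with a two-finger parallel gripper is mounted at the origin on a cart in front of the work surface, level with it; the furniture and walls round the work are solid. World frame = base frame: x ahead of the robot, y to its left, z up, the work surface at z = 0. Lengths are in m, angles in rad, forces in N, time in s.
With the tool pointing down it reaches from about 0.425 to 0.875 m from the base axis. Payload 8.4 kg.
Tool frame: the origin (TCP) lies on the mounting face of the last link; the fingertips stand 173 mm ahead of it and the grasp point (between the pads) lies 155 mm ahead of it (r.tip_reach is the distance from the TCP to the fingertips, in m); z points along the fingers, y is the direction in which the jaws open and shut (so a half turn about z gives the same grasp; the last joint's range is limited). The gripper opens to 85 mm and grips with 20 to 120 N. Pads are 22 mm wide; open, the fingers measure 114 mm over their backs; the gripper's body (76 mm by 85 mm) begins 54 mm behind the grasp point. The pads swing forward as they close: fully open they stand 13 mm farther back than shut.
Start: joints at [1.038, 0.333, 0.04, 1.465, -0.013, 1.343, -0.059], TCP at [0.273, -0.59, 0.405] pointing down, gripper open.
Joint ranges: [-2.58, 2.58], [-0.38, 2.09], [-1.3, 1.39], [0.25, 2.4], [-1.5, 4.64], [0.08, 2.09], [-2.65, 2.65]. Speed limits (rad/s): [2.22, 2.22, 2.79, 2.79, 3.14, 3.14, 3.14].

### API

Orientations are given as a unit quaternion [x, y, z, w].
In Python, from station import r gives the robot as it stands. The module is installed in compiled form; this text tells all that it offers.
- The arm moves only by the tool drive_tool, never from a script. Its argument "increments" is a list that holds one entry, the list of rows, each a list of 7 numbers: the turn, a rotation vector about the tool's x, y, z in rad, then the shift along the tool's x, y, z in m, then the finger opening in m, from 0 to 0.0854. In form: [[[rx, ry, rz, dx, dy, dz, grip], ...]]. A call has 1 to 20 rows; each row shifts and turns the pose as measured when the row begins, along the tool's axes as they then stand; what a row does not reach is not made up. A row lasts 1/10 s, in which the tool goes at most 50 mm and 8.59 degrees, less where a joint would pass 70% of its speed; a pose out of reach is approached as far as the arm can. A call is refused whole if a number of a shift passes 0.05 or a number of a turn 0.15, either way. A call with a gripper value outside its range is refused whole. The fingers move at their own pace and stop on an object; the grip force is fixed at half the most. Time passes only in rows, so rows that do not move let the fingers close. It gives the time, the measured TCP pose, the force and the opening at its end, in the units of the state.
- r.read_state(): the state, without advancing time (a new reading comes with each control period).
- r.snapshot(name): name is "scene" or "top" or "wrist"; returns the picture (420x560x3 uint8, red, green, blue); there is no depth.
- r.camera_params(name): a dict with "camera_matrix" (3x3 intrinsics, pixels), "dist_coeffs" ([k1, k2, p1, p2, k3] as OpenCV has them; the pictures are not rectified), "rvec" (rotation vector, rad) and "tvec" (3), from world to camera coordinates, as OpenCV has them; the wrist camera has in their place "T_tool_cam" (4x4, takes a point from camera to tool coordinates, whose origin is the TCP and whose axes are the flange's). Camera axes: x right, y down, z forward; pixel columns grow to the right and rows downward; lengths in m; the calibration is good to about 2 mm. A picture is of the moment at which its call begins: read the wrist's pose just before it. camera_params takes no time and is no camera call.
- r.close_job(): hands the job in, once; it reports no verdict.
The state is a dict: "time_s": time; "joint_pos": joint angles; "dq": joint speeds; "effort": joint torques, N m; "tool_pos": TCP position; "tcp_rot": TCP orientation; "contact_force": force on the tool from outside, world axes, zero at the start; "moment": the same for the moment, N m; "width": finger opening in m.
Only numpy, scipy, OpenCV 4.12 (cv2) and the standard library are available. Lean on these libraries where they do the work, as an engineer would, in place of code of your own. Each camera call takes 0.05 s, during which the arm holds its last target.

### The job

Change the cartridges of the filter head: take out every spent one (push down, turn anticlockwise to the slots, lift) and put it in the grey tray, and lock the three new ones in the three ports (lugs into the slots, push down against the spring, turn about a quarter clockwise, let it click up into the catches). Then check that the clamp screw in the middle holds: turn the torque handle clockwise until its pointer is on the long line, keep it there for about a second without the screw itself turning, and let it spring back. Leave the hex key and the bottle where they are.

Things in the scene. Friction and masses are not known exactly. Their poses are not given: they have to be found in the camera images.
- filter_head: fixed round filter head, 60 mm high: a foot plate 196 mm across, three round ports of 86 mm on an 80 mm radius and a hub with the clamp screw in the middle. Origin: centre of its underside on the bench; port_1 lies along its x axis, port_2 and port_3 120 and 240 degrees anticlockwise from it, seen from above.
- port_1: spring-loaded bayonet port of the filter head. Origin: on its axis at bench level, z up; mouth 60 mm above. All three are alike: bore 52 mm, two entry slots 14 mm wide along the port's x axis (both ways). A cartridge enters with its x axis along the port's x axis, either way round, and first rests with its origin 46 mm above the port's
- port_2: spring-loaded bayonet port of the filter head. Origin: on its axis at bench level, z up; mouth 60 mm above. To lock: push down until the cartridge's origin is under 35 mm (bottom 31 mm), turn 80 degrees clockwise from above (stop about 6 degrees past that), let up: the lugs rise into catches, origin now at 39 mm (35 mm: under the ledge, not in the catches)
- port_3: spring-loaded bayonet port of the filter head. Origin: on its axis at bench level, z up; mouth 60 mm above. To unlock: push down until the cartridge's origin is under 35 mm (bottom 31 mm), turn 80 degrees anticlockwise seen from above (a stop stands about 4 degrees past the slots), lift straight out
- spring_1 (a joint): travel of the spring plate in port_1, m downward: 0 free, 0.007 under a locked cartridge, 0.015 at the bottom; 800 N/m, so 5.6 N locked and 12 N at the bottom
- spring_2 (a joint): travel of the spring plate in port_2, m downward: 0 free, 0.007 under a locked cartridge, 0.015 at the bottom; 800 N/m, so 5.6 N locked and 12 N at the bottom
- spring_3 (a joint): travel of the spring plate in port_3, m downward: 0 free, 0.007 under a locked cartridge, 0.015 at the bottom; 800 N/m, so 5.6 N locked and 12 N at the bottom
- new_1: new filter cartridge, upright on the bench right of the head, 62 mm tall, 0.12 kg; origin: centre of its underside, z up: round foot 48 mm across, 0 to 30 mm up, with two opposite lugs along its x axis (10 mm wide, 10 to 16 mm up, tips 31 mm from the axis); black cap 60 mm across, 30 to 38 mm up; grip wing 46 mm long (x), 12 mm thick (y), 38 to 62 mm up. A half turn changes nothing
- new_2: new filter cartridge, upright on the bench right of the head, 62 mm tall, 0.12 kg; origin: centre of its underside, z up: round foot 48 mm across, 0 to 30 mm up, with two opposite lugs along its x axis (10 mm wide, 10 to 16 mm up, tips 31 mm from the axis); black cap 60 mm across, 30 to 38 mm up; grip wing 46 mm long (x), 12 mm thick (y), 38 to 62 mm up. A half turn changes nothing
- new_3: new filter cartridge, upright on the bench right of the head, 62 mm tall, 0.12 kg; origin: centre of its underside, z up: round foot 48 mm across, 0 to 30 mm up, with two opposite lugs along its x axis (10 mm wide, 10 to 16 mm up, tips 31 mm from the axis); black cap 60 mm across, 30 to 38 mm up; grip wing 46 mm long (x), 12 mm thick (y), 38 to 62 mm up. A half turn changes nothing
- spent_1: spent cartridge, starts locked in port_1; two or all of the three are present; same shape as the new ones, 62 mm tall; origin: centre of its underside, z up; grip wing 46 mm long (x), 12 mm thick (y), 38 to 62 mm up, above a 60 mm cap
- spent_2: spent cartridge, starts locked in port_2; two or all of the three are present; same shape as the new ones, 62 mm tall; origin: centre of its underside, z up; grip wing 46 mm long (x), 12 mm thick (y), 38 to 62 mm up, above a 60 mm cap
- spent_3: spent cartridge, starts locked in port_3; two or all of the three are present; same shape as the new ones, 62 mm tall; origin: centre of its underside, z up; grip wing 46 mm long (x), 12 mm thick (y), 38 to 62 mm up, above a 60 mm cap
- tray: loose open grey tray, 110 (x) by 220 (y) mm outside, 26 mm high, walls and floor 3 mm, about 0.4 kg. Origin: centre of its underside. It holds three cartridges standing side by side along y.
- clamp_screw (a joint): turn of the clamp screw in the middle of the filter head, rad, grows clockwise seen from above; starts anywhere from -0.8 to 0.8. It is tight and gives way only above about 0.9 N m.
- screw_rim (a point): point on the rim of the clamp screw's steel dial disc (66 mm across), 32 mm from the axis; turns with the screw
- torque_handle (a joint): deflection of the torque handle against the clamp screw, rad, grows clockwise seen from above: 0 at rest (pointer on the zero line), 0.40 with the pointer on the long line of the dial; a spring of 1.0 N m per rad brings it back; stop at 0.75
- handle_grip (a point): middle of the grip bar of the torque handle, on the screw's axis, 94.5 mm above the bench; the bar is 50 mm long (this point's x), 12 mm thick (y) and 26 mm high (13 mm above and below this point)
- hex_key: bystander: black hex key lying on the bench, 31x93x7 mm; origin under its middle
- marking_paint: bystander: small white bottle with a green cap, 41x66x90 mm; origin under its middle
Mind the look-alikes: they are no part of the job. What is shaped like the new_1 but turquoise is not meant.

How it is judged:
By the outcome, as a careful person would: the job done as asked, in the order asked, and still so for the second after the job is handed in, with the robot touching nothing.
Of spent_1, spent_2, spent_3 only 2 to 3 are there at a start; the rules pass over those that are not, and their reading is None.
At some moment in a run one of new_1, new_2, new_3, tray may be knocked a few centimetres aside while the robot is not near it.
Once in a run the grip may slacken for a moment while it holds something.
It also fails if it takes over 210 s, if anything falls off the work surface, if the arm or the gripper's body presses on something with over 40 N, if the wrist force passes 120 N, or if a joint passes its speed limit or range.

## Working session

There is one attempt and no reset: what is moved stays moved. The work goes in short steps, Python scripts to look and compute and a tool call to move; the robot and the scene stay as the last step left them, time stands still between calls to the robot, and variables do not carry over. Pictures are saved under pics/ and viewed, and the job is handed in when it is done.

Besides the shell and the picture viewer there is one more tool, called as name([rows], argument=value, ...), one row to a line, values as JSON. drive_tool: Moves the arm, as the interface text tells. Its arguments: {"type":"object","properties":{"increments":{"type":"array"}},"required":["increments"]}

```bash
ls; mkdir -p pics
python3 - <<'E'
from station import r
import cv2,numpy as np
s=r.read_state(); print(s)
for n in ["scene","top","wrist"]:
    im=r.snapshot(n); cv2.imwrite(f"pics/{n}0.png",im[:,:,::-1])
    print(n,r.camera_params(n))
print(r.tip_reach)
E
```

```text
pics
{'time_s': 0.0, 'joint_pos': array([ 1.03781886,  0.33388498,  0.03984339,  1.46629265, -0.01337881,
        1.34331642, -0.05853052]), 'dq': array([-0.00074181,  0.00031743,  0.00044282,  0.00176662,  0.00171618,
        0.00125894,  0.00067099]), 'effort': array([-6.94155060e-04, -6.58561206e+01,  1.36514179e+00, -4.05566168e+01,
        1.67771440e-02,  1.22542708e-02,  1.35742673e-05]), 'tool_pos': array([ 0.27311854, -0.58962712,  0.40382692]), 'tcp_rot': array([ 9.76572927e-01,  2.15185149e-01, -2.34478218e-04, -7.83657751e-04]), 'contact_force': array([-0.06250457, -0.29128706, -0.42587939]), 'moment': array([ 0.01187704, -0.04711132, -0.01717744]), 'width': 0.0854429014264976}
scene {'camera_matrix': array([[445.56600504,   0.        , 273.03765038],
       [  0.        , 445.56600504, 210.22220719],
       [  0.        ,   0.        ,   1.        ]]), 'dist_coeffs': array([-0.08866011,  0.        ,  0.        ,  0.        ,  0.        ]), 'rvec': array([ 2.39434772,  0.25031823, -0.11995968]), 'tvec': array([-0.53062815, -0.0545263 ,  1.22633657])}
top {'camera_matrix':
[... 282 characters left out ...]
0.13537845]), 'tvec': array([-0.03844935,  0.56308552,  1.26156789])}
wrist {'camera_matrix': array([[351.32799009,   0.        , 280.47361484],
       [  0.        , 351.32799009, 208.51988612],
       [  0.        ,   0.        ,   1.        ]]), 'dist_coeffs': array([-0.02811002,  0.        ,  0.        ,  0.        ,  0.        ]), 'T_tool_cam': array([[-8.45407096e-05, -9.62560768e-01, -2.71065973e-01,
         6.92388605e-02],
       [ 9.99999996e-01, -7.82029694e-05, -3.41820810e-05,
        -3.30268837e-04],
       [ 1.17041662e-05, -2.71065974e-01,  9.62560771e-01,
         3.05162477e-02],
       [ 0.00000000e+00,  0.00000000e+00,  0.00000000e+00,
         1.00000000e+00]])}
0.1734
```

View pics/scene0.png

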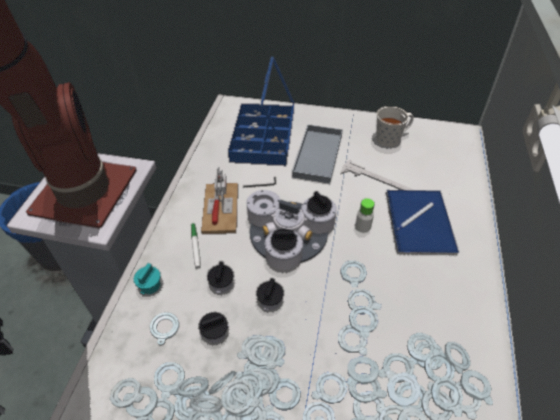

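View pics/top0.png

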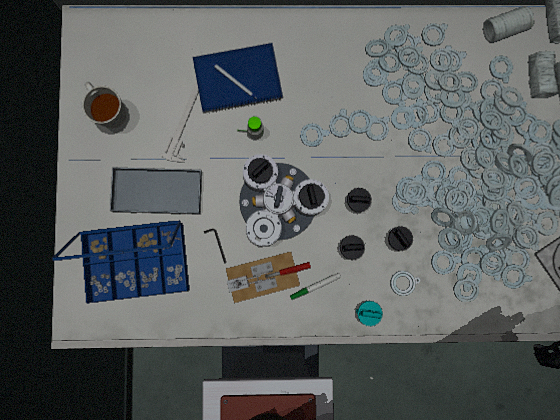

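View pics/wrist0.png

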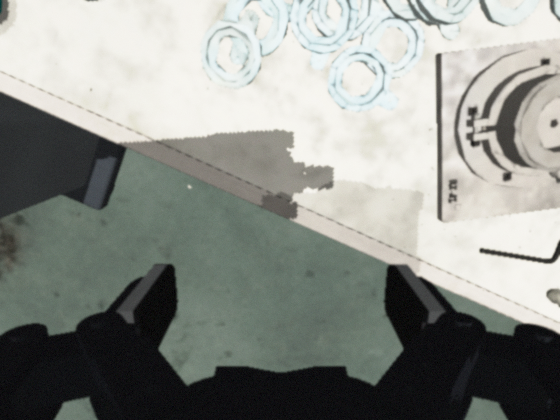

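```bash
cat > h.py <<'E'
from station import r
import cv2,numpy as np
from scipy.spatial.transform import Rotation as R
def cam(name,st=None):
    p=r.camera_params(name); K=p['camera_matrix'];d=p['dist_coeffs']
    if name=='wrist':
        T=np.eye(4);T[:3,:3]=R.from_quat(st['tcp_rot']).as_matrix();T[:3,3]=st['tool_pos']
        return K,d,T@p['T_tool_cam']
    Rm=cv2.Rodrigues(p['rvec'])[0];C=np.eye(4);C[:3,:3]=Rm.T;C[:3,3]=-Rm.T@p['tvec'];return K,d,C
def pt(c,uv,z):
    K,d,C=c;u=cv2.undistortPoints(np.array(uv,float).reshape(-1,1,2),K,d).reshape(-1,2)
    D=np.c_[u,np.ones(len(u))]@C[:3,:3].T;o=C[:3,3];t=(z-o[2])/D[:,2]
    return o+t[:,None]*D
def proj(c,P):
    K,d,C=c;Q=(np.array(P,float).reshape(-1,3)-C[:3,3])@C[:3,:3]
    return cv2.projectPoints(Q,np.zeros(3),np.zeros(3),K,d)[0].reshape(-1,2)
def shot(name,fn):
    s=r.read_state();im=r.snapshot(name)[:,:,::-1].copy();cv2.imwrite('pics/'+fn+'.png',im);return s,im,cam(name,s)
def pose():
    s=r.read_state();q=R.from_quat(s['tcp_rot']).as_matrix();return s,q
def go(xyz,yaw=None,s=None):
    """increments in tool frame to reach TCP xyz with tool down, y axis (jaw) at world yaw (mod pi)"""
    s=s or r.read_state();M=R.from_quat(s['tcp_rot']);m=M.as_matrix()
    d=m.T@(np.array(xyz)-s['tool_pos'])
    cy=np.arctan2(m[1,1],m[0,1])
    if yaw is not None:
        dy=(yaw-cy+np.pi/2)%np.pi-np.pi/2
        ny=cy+dy
    else: ny=cy
    Y=np.array([np.cos(ny),np.sin(ny),0]);Z=np.array([0,0,-1]);X=np.cross(Y,Z)
    G=np.c_[X,Y,Z];rv=R.from_matrix(m.T@G).as_rotvec()
    print('t',round(s['time_s'],1),'pos',s['tool_pos'].round(4),'jawyaw',np.degrees(cy).round(1),'j7',s['joint_pos'][6].round(2),'F',s['contact_force'].round(1),'w',round(s['width'],4))
    print('rot',rv.round(3),'shift',d.round(4))
E
python3 - <<'E'
from h import *
im=cv2.imread('pics/top0.png')
cv2.imwrite('pics/topc.png',cv2.resize(im[140:260,225:425],None,fx=4,fy=4,interpolation=cv2.INTER_CUBIC))
im=cv2.imread('pics/scene0.png')
cv2.imwrite('pics/scc.png',cv2.resize(im[170:350,180:350],None,fx=3.3,fy=3.3,interpolation=cv2.INTER_CUBIC))
c=cam('top')
for n,p,z in [('A',(261,168),.085),('B',(312,195),.085),('C',(264,228),.06),('hub',(278,197),.09),('n1',(358,199),.05),('n2',(351,247),.05),('n3',(399,238),.05),('tray',(157,191),.026),('tq',(369,313),.05),('traycorners',[(113,169),(201,171),(200,214),(111,211)],.026)]: print(n,pt(c,p,z).round(3).tolist())
E
```

```text
A [[0.661, 0.011, 0.085]]
B [[0.595, -0.11, 0.085]]
C [[0.519, 0.005, 0.06]]
hub [[0.59, -0.029, 0.09]]
n1 [[0.589, -0.226, 0.05]]
n2 [[0.471, -0.206, 0.05]]
n3 [[0.492, -0.323, 0.05]]
tray [[0.617, 0.271, 0.026]]
tq [[0.313, -0.245, 0.05]]
traycorners [[0.673, 0.38, 0.026], [0.666, 0.162, 0.026], [0.558, 0.164, 0.026], [0.568, 0.383, 0.026]]
```

View pics/topc.png

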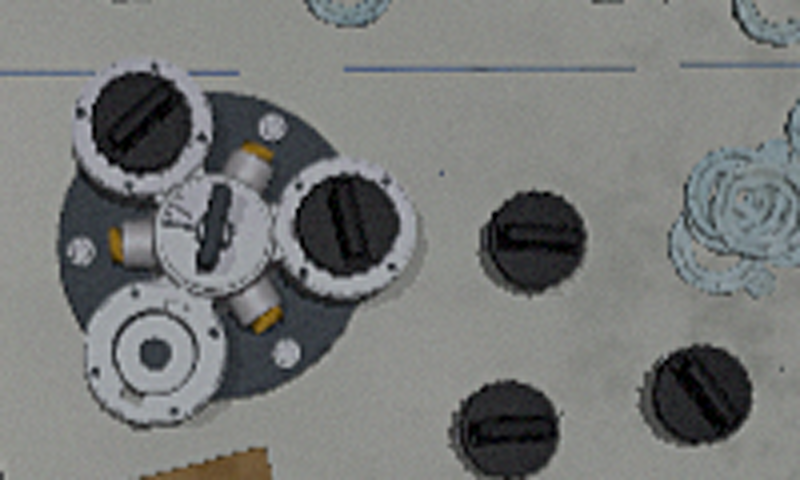

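View pics/scc.png

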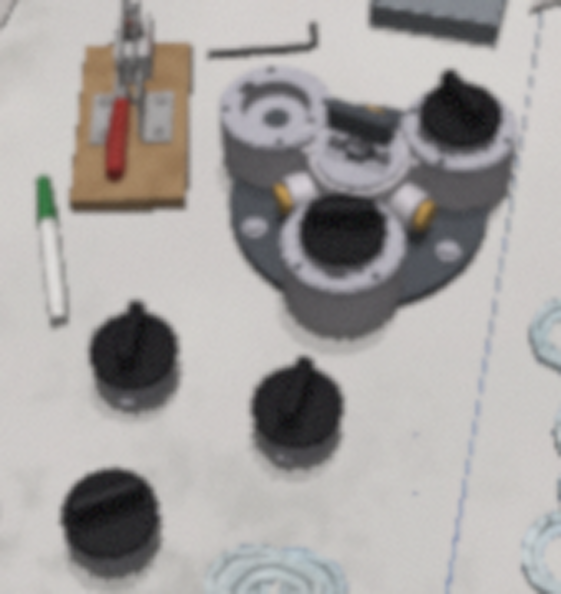

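drive_tool([
  [[0,0,0,0.04,-0.029,-0.004,0.05],[0,0,0,0.04,-0.029,-0.004,0.05],[0,0,0,0.04,-0.029,-0.004,0.05],[0,0,0,0.04,-0.029,-0.004,0.05],[0,0,0,0.04,-0.029,-0.004,0.05],[0,0,0,0.04,-0.029,-0.004,0.05],[0,0,0,0.04,-0.029,-0.004,0.05],[0,0,0,0.04,-0.029,-0.004,0.05],[0,0,0,0.04,-0.029,-0.004,0.05],[0,0,0,0.04,-0.029,-0.004,0.05],[0,0,0,0.04,-0.029,-0.004,0.05],[0,0,0,0.04,-0.029,-0.004,0.05],[0,0,0,0,0,0,0.05],[0,0,0,0,0,0,0.05]],
])

```text
time_s: 1.55
tool_pos: [0.5651, -0.063, 0.448]
tcp_rot: [0.977, 0.213, -0.002, -0.003]
contact_force: [-0.4, -1.2, -0.9]
width: 0.0498
```

Run:
```python
from h import *
s,im,c=shot('wrist','w1')
go(s['tool_pos'],None,s)
```

```text
t 1.6 pos [ 0.5651 -0.063   0.448 ] jawyaw -65.3 j7 -1.16 F [-0.4 -1.2 -0.9] w 0.0498
rot [-0.006  0.004  0.   ] shift [0. 0. 0.]
```

View pics/w1.png

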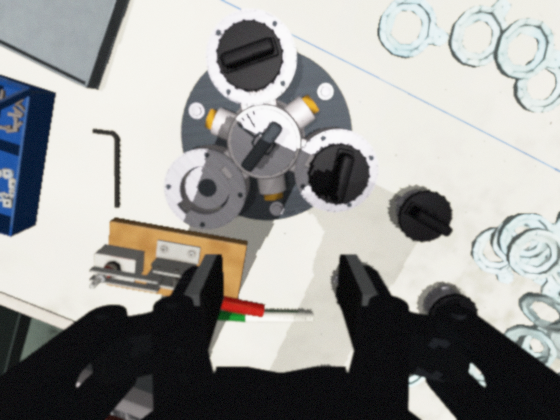

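Run:
```python
from h import *
im=cv2.imread('pics/w1.png');s=r.read_state();c=cam('wrist',s)
g=cv2.cvtColor(im,cv2.COLOR_BGR2GRAY)
def cap(p,z,rad=45,th=95):
    m=np.zeros_like(g);cv2.circle(m,p,rad,255,-1)
    b=((g<th)&(m>0)).astype(np.uint8)*255
    cs,_=cv2.findContours(b,cv2.RETR_EXTERNAL,cv2.CHAIN_APPROX_NONE);k=max(cs,key=cv2.contourArea)
    k=cv2.convexHull(k)
    P=pt(c,k.reshape(-1,2),z)[:,:2].astype(np.float32)
    (x,y),rr=cv2.minEnclosingCircle(P)
    e=cv2.fitEllipse(P*1000)
    print(p,'circ',round(x,4),round(y,4),round(rr,4),'ell',np.round(e[0],1),np.round(e[1],1))
cap((250,55),.077);cap((340,172),.077)
cap((424,215),.038,40,70)
big=cv2.resize(im[0:240,150:480],None,fx=2.4,fy=2.4,interpolation=cv2.INTER_CUBIC);cv2.imwrite('pics/w1c.png',big)
```

```text
(250, 55) circ 0.6568 0.0134 0.0301 ell [656.7  13.6] [59.1 59.7]
(340, 172) circ 0.5922 -0.1089 0.032 ell [ 593.5 -108.3] [59.2 61.8]
(424, 215) circ 0.5891 -0.2293 0.0353 ell [ 588.6 -228.3] [56.6 69.7]
```

View pics/w1c.png

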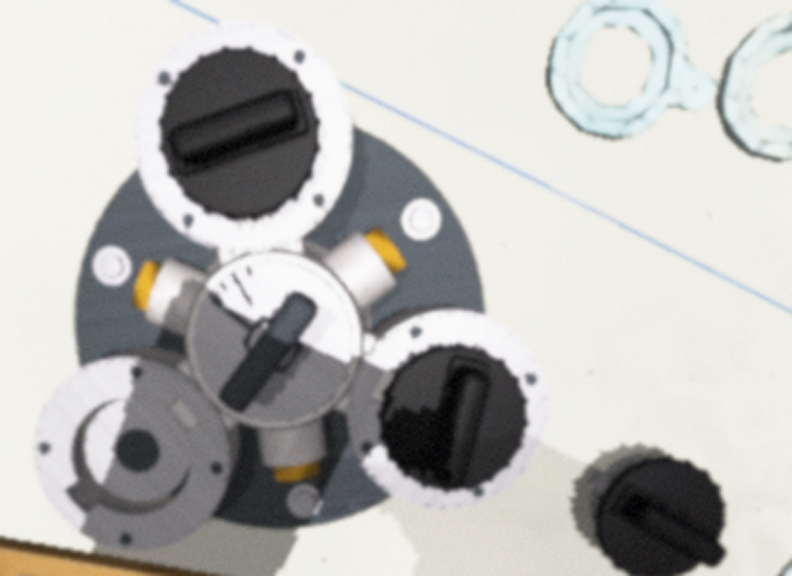

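Run:
```python
from h import *
go([.593,-.109,.30],np.radians(-77.6))
```

```text
t 1.6 pos [ 0.565  -0.0625  0.4481] jawyaw -65.3 j7 -1.16 F [ 0.   1.  -0.5] w 0.0501
rot [-0.006  0.004  0.214] shift [0.0065 0.055  0.1477]
```

drive_tool([
  [[-0.002,0.002,0.072,0.002,0.018,0.049,0.045],[-0.002,0.001,0.072,0.002,0.018,0.049,0.045],[-0.002,0.001,0.07,0.002,0.018,0.049,0.045],[0,0,0,0,0,0,0.045],[0,0,0,0,0,0,0.045]],
])

```text
time_s: 2.1
tool_pos: [0.5878, -0.115, 0.3039]
tcp_rot: [0.995, 0.102, 0.002, 0.001]
contact_force: [0.1, 1.1, 0.8]
width: 0.0449
```

Run:
```python
from h import *
s,im,c=shot('wrist','w2')
go([.593,-.109,.254],np.radians(-77.6),s)
```

```text
t 2.1 pos [ 0.5878 -0.115   0.3039] jawyaw -78.3 j7 -1.34 F [0.1 1.1 0.8] w 0.0449
rot [ 0.003 -0.004 -0.013] shift [ 0.0061 -0.0049  0.05  ]
```

View pics/w2.png

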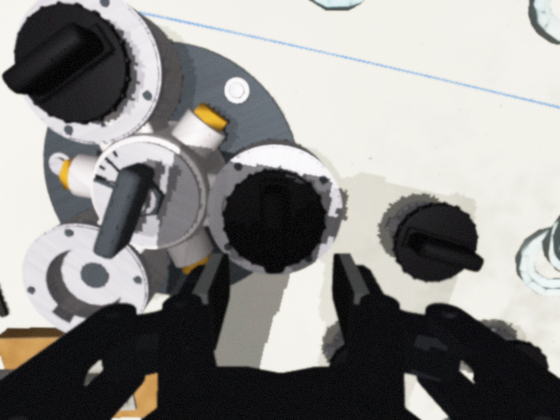

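drive_tool([
  [[0.003,-0.004,-0.013,0.006,-0.005,0.01,0.045],[0,0,0,0,0,0.02,0.045],[0,0,0,0,0,0.02,0.045],[0,0,0,0,0,0,0.045]],
])

```text
time_s: 2.55
tool_pos: [0.5955, -0.1061, 0.2601]
tcp_rot: [0.994, 0.112, 0.006, 0.001]
contact_force: [0.3, 0.4, -0.6]
width: 0.0453
```

Run:
```python
from h import *
s,im,c=shot('wrist','w3')
go([.593,-.109,.254],np.radians(-77.6),s)
```

```text
t 2.5 pos [ 0.5955 -0.1061  0.2601] jawyaw -77.2 j7 -1.35 F [ 0.3  0.4 -0.6] w 0.0453
rot [ 0.004 -0.011  0.008] shift [-0.0032  0.0022  0.006 ]
```

View pics/w3.png

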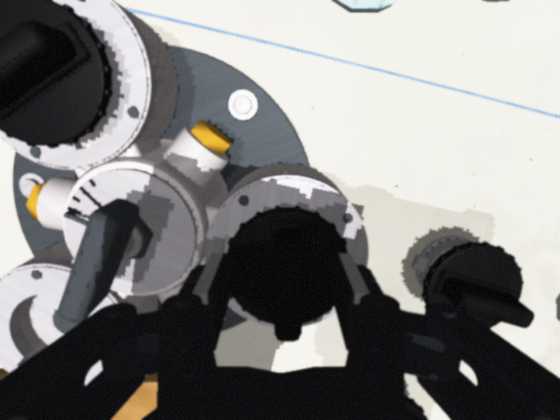

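drive_tool([
  [[0.004,-0.011,0.008,-0.003,0.003,0.006,0.045],[0,0,0,0,0,0,0.045]],
])

```text
time_s: 2.8
tool_pos: [0.5949, -0.1091, 0.2584]
tcp_rot: [0.994, 0.108, 0.002, 0.001]
contact_force: [-0.4, -0.0, -0.6]
width: 0.0452
```

Run:
```python
from h import *
s,im,c=shot('wrist','w4')
go([.593,-.109,.254],np.radians(-77.6),s)
cv2.imwrite('pics/w4c.png',cv2.resize(im[150:380,140:430],None,fx=2.5,fy=2.5))
```

```text
t 2.8 pos [ 0.5949 -0.1091  0.2584] jawyaw -77.6 j7 -1.35 F [-0.4 -0.  -0.6] w 0.0452
rot [ 0.002 -0.005  0.001] shift [-0.0018 -0.0005  0.0044]
```

View pics/w4c.png

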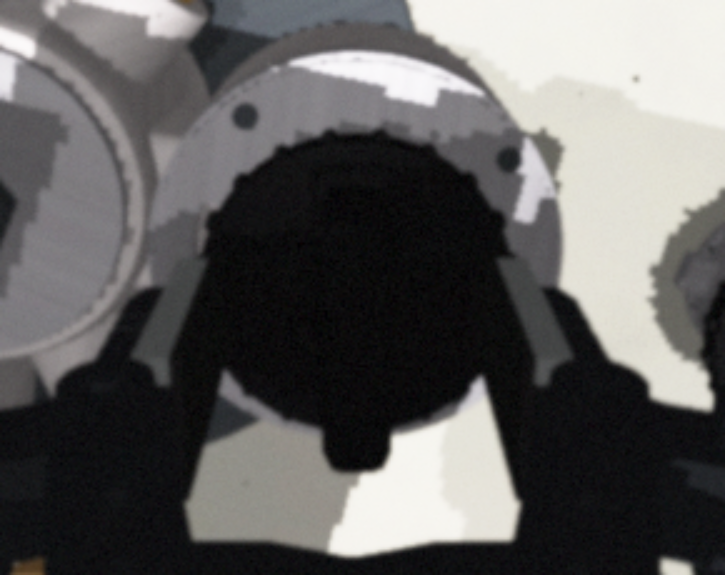

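drive_tool([
  [[0.002,-0.004,0,-0.002,0,0.005,0.045],[0,0,0,0,0,0,0.02],[0,0,0,0,0,0,0.0],[0,0,0,0,0,0,0.0],[0,0,0,0,0,0,0.0],[0,0,0,0,0,0,0.0]],
])

```text
time_s: 3.45
tool_pos: [0.5937, -0.1096, 0.2555]
tcp_rot: [0.994, 0.108, 0.002, 0.0]
contact_force: [-0.1, -0.3, 0.3]
width: 0.0105
```

Run:
```python
from h import *
go([.593,-.109,.254],np.radians(-77.6))
```

```text
t 3.5 pos [ 0.5937 -0.1096  0.2555] jawyaw -77.5 j7 -1.35 F [-0.1 -0.3  0.3] w 0.0105
rot [ 0.001 -0.004  0.001] shift [-0.0006 -0.0007  0.0015]
```

drive_tool([
  [[0,0,0,0,0,0.004,0],[0,0,0,0,0,0.003,0],[0,0,0,0,0,0.001,0]],
])

```text
time_s: 3.75
tool_pos: [0.5939, -0.1095, 0.2488]
tcp_rot: [0.994, 0.108, 0.002, 0.0]
contact_force: [-4.8, 0.6, 9.3]
width: 0.0106
```

drive_tool([
  [[0,0,0,0,0,0.002,0],[0,0,-0.13,0,0,0.0005,0],[0,0,-0.13,0,0,0.0005,0],[0,0,-0.13,0,0,0.0005,0],[0,0,0,0,0,0.0005,0]],
])

```text
time_s: 4.25
tool_pos: [0.595, -0.1093, 0.249]
tcp_rot: [0.952, 0.306, 0.004, 0.002]
contact_force: [-3.6, 0.4, 7.2]
width: 0.0105
```

Run:
```python
from h import *
go([.593,-.109,.2475],np.radians(2.4))
```

```text
t 4.2 pos [ 0.595  -0.1093  0.249 ] jawyaw -54.3 j7 -0.98 F [-3.6  0.4  7.2] w 0.0105
rot [ 0.009 -0.002 -0.99 ] shift [-0.0014 -0.0014  0.0015]
```

drive_tool([
  [[0,0,0,-0.001,-0.001,0.002,0],[0,0,0,0,0,0.002,0]],
])

```text
time_s: 4.45
tool_pos: [0.5944, -0.1091, 0.2474]
tcp_rot: [0.952, 0.306, 0.005, 0.003]
contact_force: [-6.8, -0.1, 17.3]
width: 0.0109
```

Run:
```python
from h import *
go([.593,-.109,.2475],np.radians(2.4))
s,im,c=shot('wrist','w5'); print(s['moment'])
```

```text
t 4.5 pos [ 0.5944 -0.1091  0.2474] jawyaw -54.3 j7 -0.98 F [-6.8 -0.1 17.3] w 0.0109
rot [ 0.012 -0.003 -0.99 ] shift [-0.0011 -0.0009 -0.0001]
[0.2311192  1.72948297 0.05237727]
```

View pics/w5.png

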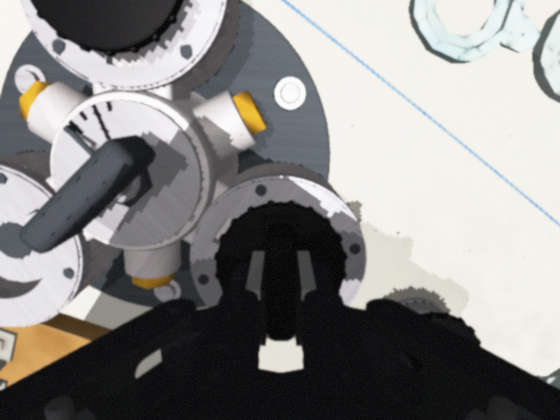

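drive_tool([
  [[0.006,0,-0.13,-0.001,-0.001,0.0007,0],[0.004,0,-0.13,0,0,0.0007,0],[0,0,-0.13,0,0,0.0007,0],[0,0,-0.13,0,0,0.0007,0],[0,0,-0.13,0,0,0.0007,0],[0,0,-0.13,0,0,0.0007,0],[0,0,-0.13,0,0,0.0007,0]],
])

```text
time_s: 5.2
tool_pos: [0.594, -0.1094, 0.2487]
tcp_rot: [0.71, 0.704, 0.003, 0.003]
contact_force: [-4.4, -0.1, 9.4]
width: 0.0106
```

Run:
```python
from h import *
go([.593,-.109,.2475],np.radians(2.4)); print(r.read_state()['moment'])
```

```text
t 5.2 pos [ 0.594  -0.1094  0.2487] jawyaw -0.4 j7 -0.1 F [-4.4 -0.1  9.4] w 0.0106
rot [ 0.008 -0.001 -0.049] shift [ 0.0004 -0.001   0.0011]
[ 0.11610092  1.24215567 -0.17660919]
```

Rotate the last bit and lift.

drive_tool([
  [[0,0,-0.06,0,0,0.0005,0],[0,0,0,0,0,-0.005,0],[0,0,0,0,0,-0.008,0],[0,0,0,0,0,-0.01,0],[0,0,0,0,0,-0.01,0]],
])

```text
time_s: 5.7
tool_pos: [0.5932, -0.1094, 0.2821]
tcp_rot: [0.686, 0.728, 0.003, 0.001]
contact_force: [-0.2, 1.0, 0.1]
width: 0.0106
```

Run:
```python
from h import *
s,im,c=shot('wrist','w6');go([.593,-.109,.2475],np.radians(2.4),s); print(r.read_state()['moment'])
```

```text
t 5.7 pos [ 0.5932 -0.1094  0.2821] jawyaw 3.4 j7 -0.02 F [-0.2  1.   0.1] w 0.0106
rot [ 0.006 -0.002  0.017] shift [ 0.0003 -0.0004  0.0346]
[ 0.00961484 -0.08423528  0.00178747]
```

View pics/w6.png

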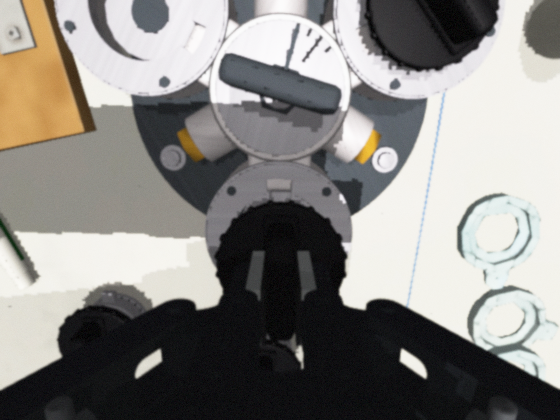

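drive_tool([
  [[0,0,0,0,0,-0.04,0],[0,0,0,0,0,-0.042,0],[0,0,0,0,0,-0.01,0],[0.006,0,0.015,0.045,0.003,0,0],[0,0,0,0.045,0.003,0,0],[0,0,0,0.045,0.003,0,0],[0,0,0,0.045,0.003,0,0],[0,0,0,0.045,0.003,0,0],[0,0,0,0.045,0.003,0,0],[0,0,0,0,0,0,0]],
])

```text
time_s: 6.75
tool_pos: [0.5984, 0.1677, 0.378]
tcp_rot: [0.695, 0.719, 0.001, 0.0]
contact_force: [-0.5, 0.1, -0.3]
width: 0.0105
```

Run:
```python
from h import *
s,im,c=shot('wrist','w7');go([.616,.327,.26],np.radians(0),s); s,im,c=shot('top','t7')
```

```text
t 6.8 pos [0.5984 0.1677 0.378 ] jawyaw 2.0 j7 -0.5 F [-0.5  0.1 -0.3] w 0.0105
rot [ 0.002 -0.     0.035] shift [0.1585 0.0229 0.1181]
```

View pics/w7.png

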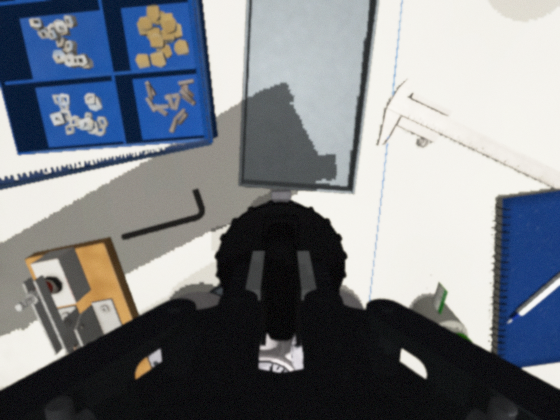

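View pics/t7.png

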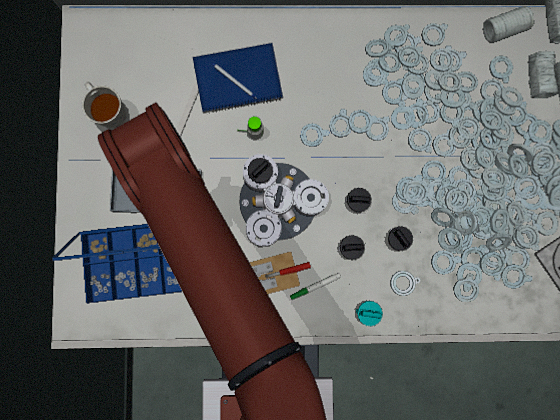

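Run:
```python
from h import *
s=r.read_state();c=cam('wrist',s)
print(pt(c,[(241,185),(354,190),(247,0),(376,0)],.026).round(3).tolist())
```

```text
[[0.564, 0.161, 0.026], [0.67, 0.159, 0.026], [0.569, 0.316, 0.026], [0.675, 0.319, 0.026]]
```

drive_tool([
  [[0,0,0.02,0.04,0.006,0,0],[0,0,0.015,0.04,0.006,0,0],[0,0,0,0.04,0.006,0,0],[0,0,0,0.037,0.006,0.02,0],[0,0,0,0,0,0.04,0],[0,0,0,0,0,0.04,0],[0,0,0,0,0,0.02,0],[0,0,0,0,0,0,0]],
])

```text
time_s: 7.65
tool_pos: [0.632, 0.3058, 0.2488]
tcp_rot: [0.718, 0.696, -0.004, 0.006]
contact_force: [-1.0, -0.9, -0.5]
width: 0.0102
```

Run:
```python
from h import *
s,im,c=shot('wrist','w8');go([.622,.325,.2205],np.radians(0),s)
```

```text
t 7.7 pos [0.632  0.3058 0.2488] jawyaw -1.8 j7 -0.82 F [-1.  -0.9 -0.5] w 0.0102
rot [ 0.003  0.014 -0.031] shift [ 0.0192 -0.0106  0.028 ]
```

View pics/w8.png

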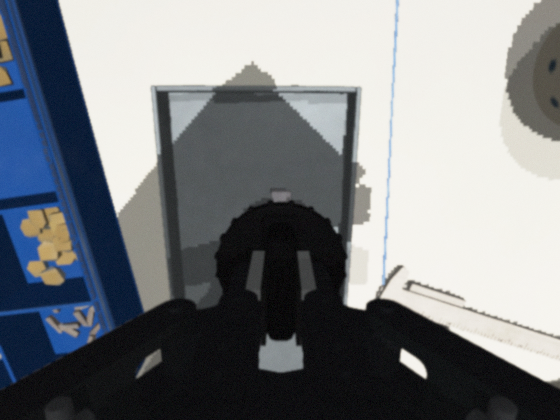

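drive_tool([
  [[0.003,0.014,-0.03,0.019,-0.011,0.005,0],[0,0,0,0,0,0.015,0],[0,0,0,0,0,0.008,0],[0,0,0,0,0,0,0]],
])

```text
time_s: 8.1
tool_pos: [0.6239, 0.3249, 0.2265]
tcp_rot: [0.708, 0.706, 0.004, 0.001]
contact_force: [-0.8, 0.3, -1.3]
width: 0.0107
```

Run:
```python
from h import *
s=r.read_state();go([.622,.325,.2205],np.radians(0),s)
```

```text
t 8.1 pos [0.6239 0.3249 0.2265] jawyaw -0.2 j7 -0.83 F [-0.8  0.3 -1.3] w 0.0107
rot [ 0.007 -0.005 -0.003] shift [ 0.0001 -0.0019  0.0059]
```

drive_tool([
  [[0.006,-0.005,0,0,-0.001,0.004,0],[0,0,0,0,0,0.003,0],[0,0,0,0,0,0,0]],
])

```text
time_s: 8.4
tool_pos: [0.6236, 0.3247, 0.221]
tcp_rot: [0.709, 0.706, 0.001, 0.001]
contact_force: [-0.7, -0.4, -0.9]
width: 0.0102
```

drive_tool([
  [[0,0,0,0,0,0.0015,0],[0,0,0,0,0,0,0.02],[0,0,0,0,0,0,0.04],[0,0,0,0,0,0,0.045],[0,0,0,0,0,-0.02,0.045],[0,0,0,0,0,-0.04,0.045],[0,0,0,0,0,-0.04,0.045],[0,0,0,0,0,0,0.045]],
])

```text
time_s: 9.2
tool_pos: [0.6234, 0.3247, 0.3233]
tcp_rot: [0.709, 0.706, 0.001, 0.001]
contact_force: [0.4, 1.1, -0.3]
width: 0.0451
```

Run:
```python
from h import *
s,im,c=shot('wrist','w9');go([.657,.0135,.31],np.radians(42.4),s)
```

```text
t 9.2 pos [0.6234 0.3247 0.3233] jawyaw -0.2 j7 -0.79 F [ 0.4  1.1 -0.3] w 0.0451
rot [ 0.003  0.001 -0.744] shift [-0.3111  0.0349  0.0133]
```

View pics/w9.png

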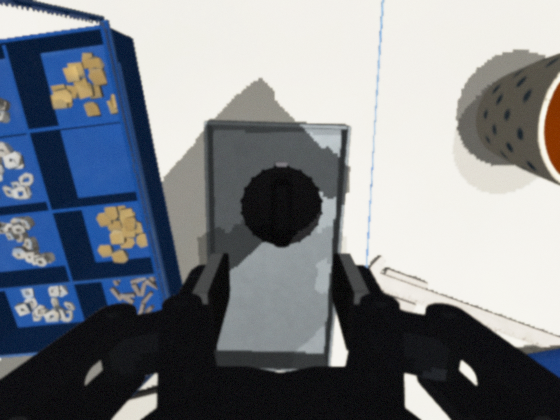

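drive_tool([
  [[0,0,0,-0.048,0.005,0,0.045],[0,0,0,-0.048,0.005,0,0.045],[0,0,0,-0.048,0.005,0,0.045],[0,0,0,-0.048,0.005,0,0.045],[0,0,0,-0.048,0.005,0,0.045],[0,0,0,-0.048,0.005,0,0.045],[0,0,0,-0.022,0.005,0,0.045],[0,0,-0.13,0,0,0,0.045],[0,0,-0.13,0,0,0,0.045],[0,0,-0.13,0,0,0,0.045],[0,0,-0.13,0,0,0,0.045],[0,0,-0.13,0,0,0,0.045],[0,0,-0.094,0,0,0,0.045],[0,0,0,0,0,0,0.045]],
])

```text
time_s: 10.65
tool_pos: [0.6543, -0.0014, 0.3057]
tcp_rot: [0.391, 0.92, -0.004, -0.007]
contact_force: [-0.8, 0.0, -0.2]
width: 0.0451
```

Run:
```python
from h import *
s,im,c=shot('wrist','w10');go([.657,.0135,.256],np.radians(42.4),s)
```

```text
t 10.7 pos [ 0.6543 -0.0014  0.3057] jawyaw 44.0 j7 0.42 F [-0.8  0.  -0.2] w 0.0451
rot [-0.013 -0.009  0.028] shift [0.0084 0.013  0.0496]
```

View pics/w10.png

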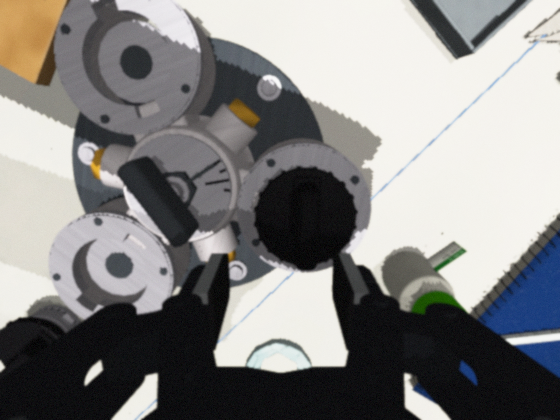

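drive_tool([
  [[-0.013,-0.009,0.028,0.008,0.013,0.01,0.045],[0,0,0,0,0,0.02,0.045],[0,0,0,0,0,0.013,0.045],[0,0,0,0,0,0,0.045]],
])

```text
time_s: 11.1
tool_pos: [0.6578, 0.0134, 0.2601]
tcp_rot: [0.411, 0.912, -0.0, 0.0]
contact_force: [-1.1, -0.2, 0.6]
width: 0.0451
```

Run:
```python
from h import *
s,im,c=shot('wrist','w11');go([.657,.0135,.255],np.radians(42.4),s)
cv2.imwrite('pics/w11c.png',cv2.resize(im[150:380,140:430],None,fx=2.5,fy=2.5))
```

```text
t 11.1 pos [0.6578 0.0134 0.2601] jawyaw 41.5 j7 0.34 F [-1.1 -0.2  0.6] w 0.0451
rot [-0.001  0.    -0.016] shift [ 0.0006 -0.0006  0.0051]
```

View pics/w11c.png

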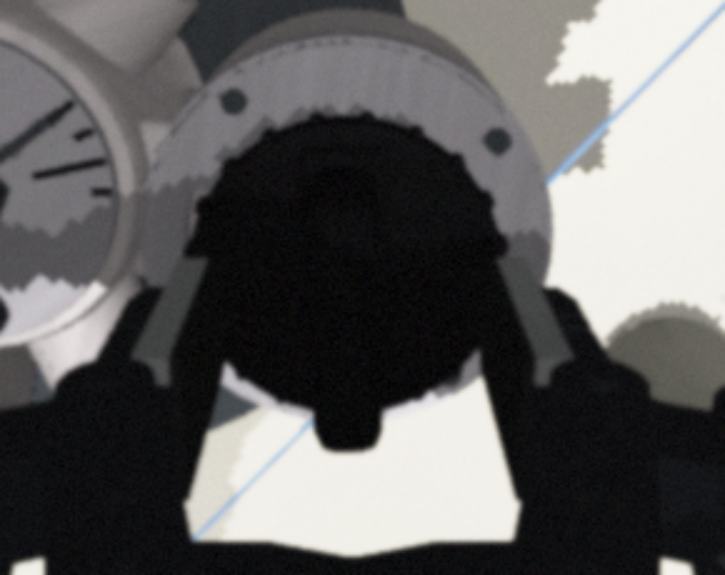

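drive_tool([
  [[0,0,-0.012,0,-0.001,0.005,0.045],[0,0,0,0,0,0,0.02],[0,0,0,0,0,0,0],[0,0,0,0,0,0,0],[0,0,0,0,0,0,0],[0,0,0,0,0,0,0]],
])

```text
time_s: 11.75
tool_pos: [0.6577, 0.012, 0.2576]
tcp_rot: [0.406, 0.914, 0.0, 0.001]
contact_force: [-0.0, -0.2, -2.1]
width: 0.0101
```

drive_tool([
  [[0,0,0,0,0,0.004,0],[0,0,0,0,0,0.004,0],[0,0,0,0,0,0.002,0]],
])

```text
time_s: 12.05
tool_pos: [0.6578, 0.0123, 0.2499]
tcp_rot: [0.406, 0.914, -0.0, 0.002]
contact_force: [-5.2, -1.1, 10.5]
width: 0.0105
```

drive_tool([
  [[0,0,-0.13,0,0,0.001,0],[0,0,-0.13,0,0,0.001,0],[0,0,-0.13,0,0,0.001,0],[0,0,-0.13,0,0,0.001,0],[0,0,-0.13,0,0,0.001,0]],
])

```text
time_s: 12.55
tool_pos: [0.6589, 0.0127, 0.2511]
tcp_rot: [0.083, 0.997, -0.002, 0.004]
contact_force: [-5.7, -0.9, 9.4]
width: 0.0106
```

Run:
```python
from h import *
go([.657,.0135,.25],np.radians(122.4)); print(r.read_state()['moment'])
```

```text
t 12.6 pos [0.6589 0.0127 0.2511] jawyaw 80.4 j7 0.95 F [-5.7 -0.9  9.4] w 0.0106
rot [-0.007  0.007 -0.732] shift [0.002  0.0005 0.0011]
[-0.01181573  1.42387178 -0.24739719]
```

drive_tool([
  [[-0.005,0.005,-0.13,0.001,0,0.0015,0],[0,0,-0.13,0,0,0.001,0],[0,0,-0.13,0,0,0.001,0],[0,0,-0.13,0,0,0.001,0],[0,0,-0.13,0,0,0.001,0],[0,0,-0.11,0,0,0.001,0]],
])

```text
time_s: 13.15
tool_pos: [0.6586, 0.0132, 0.2513]
tcp_rot: [-0.307, 0.952, -0.002, 0.003]
contact_force: [-7.1, 2.2, 9.5]
width: 0.0104
```

Run:
```python
from h import *
go([.657,.0135,.25],np.radians(122.4)); print(r.read_state()['moment'])
```

```text
t 13.2 pos [0.6586 0.0132 0.2513] jawyaw 125.7 j7 1.67 F [-7.1  2.2  9.5] w 0.0104
rot [-0.006  0.005  0.058] shift [0.0011 0.0011 0.0013]
[ 0.94216256  1.98632296 -0.44071821]
```

drive_tool([
  [[0,0,0.04,0,0,0,0],[0,0,0,0,0,-0.005,0],[0,0,0,0,0,-0.01,0],[0,0,0,0,0,-0.015,0],[0,0,0,0,0,-0.01,0]],
])

```text
time_s: 13.65
tool_pos: [0.6584, 0.0133, 0.2941]
tcp_rot: [-0.289, 0.957, -0.001, 0.003]
contact_force: [-0.3, -0.3, -1.2]
width: 0.0101
```

Run:
```python
from h import *
s,im,c=shot('wrist','w12');go([.620,.16,.38],np.radians(90),s); print(r.read_state()['moment'])
```

```text
t 13.7 pos [0.6584 0.0133 0.2941] jawyaw 123.6 j7 1.66 F [-0.3 -0.3 -1.2] w 0.0101
rot [-0.003  0.007  0.586] shift [-0.0496  0.143  -0.0863]
[-0.02641981 -0.05434502 -0.05822818]
```

View pics/w12.png

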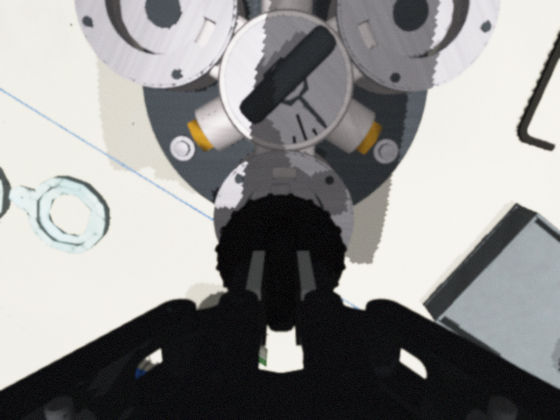

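Run:
```python
from h import *
go([.6185,.215,.30],np.radians(123.6))
```

```text
t 13.7 pos [0.6587 0.0135 0.2957] jawyaw 123.6 j7 1.66 F [1.2 0.5 0.3] w 0.0105
rot [-0.006  0.007 -0.001] shift [-0.0779  0.1901 -0.0049]
```

drive_tool([
  [[-0.005,0.006,0,0,0,-0.01,0],[0,0,0,-0.016,0.038,0,0],[0,0,0,-0.016,0.038,0,0],[0,0,0,-0.016,0.038,0,0],[0,0,0,-0.016,0.038,0,0],[0,0,0,-0.016,0.038,0,0],[0,0,0.12,0,0,0,0],[0,0,0.12,0,0,0,0],[0,0,0.12,0,0,0,0],[0,0,0.12,0,0,0,0],[0,0,0.08,0,0,0,0],[0,0,0,0,0,0,0]],
])

```text
time_s: 14.9
tool_pos: [0.6195, 0.2236, 0.3114]
tcp_rot: [-0.001, 1.0, 0.0, -0.0]
contact_force: [-0.3, -0.1, -1.1]
width: 0.011
```

Run:
```python
from h import *
s,im,c=shot('wrist','w13');go([.6185,.215,.2225],np.radians(90),s)
s,im,c=shot('top','t13')
```

```text
t 14.9 pos [0.6195 0.2236 0.3114] jawyaw 90.1 j7 0.81 F [-0.3 -0.1 -1.1] w 0.011
rot [ 0.001 -0.001  0.002] shift [ 0.0009 -0.0087  0.0889]
```

View pics/w13.png

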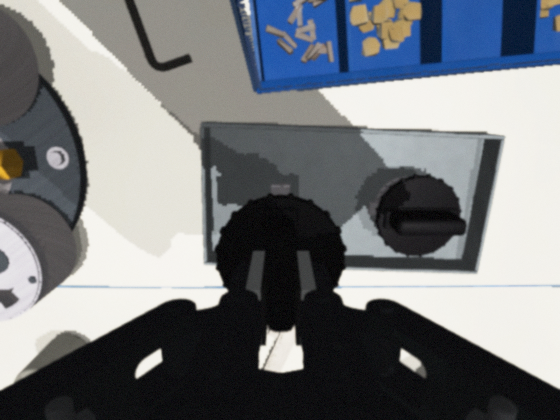

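View pics/t13.png

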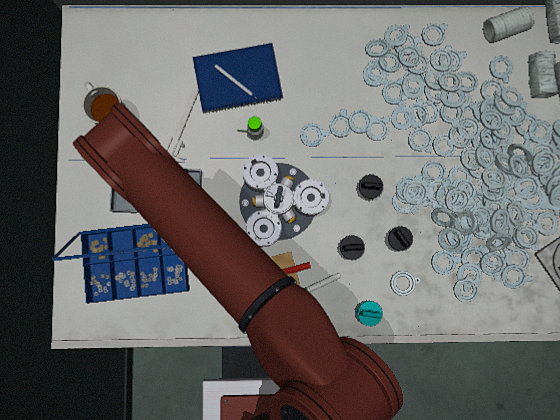

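drive_tool([
  [[0,0,0,0.001,-0.005,0.03,0],[0,0,0,0,0,0.03,0],[0,0,0,0,0,0.015,0],[0,0,0,0,0,0.006,0],[0,0,0,0,0,0,0]],
])

```text
time_s: 15.5
tool_pos: [0.6195, 0.2185, 0.2296]
tcp_rot: [-0.007, 1.0, 0.001, 0.0]
contact_force: [-0.1, -0.2, -1.3]
width: 0.0107
```

Run:
```python
from h import *
go([.6185,.215,.2225],np.radians(90))
```

```text
t 15.5 pos [0.6195 0.2185 0.2296] jawyaw 90.8 j7 0.78 F [-0.1 -0.2 -1.3] w 0.0107
rot [0.002 0.001 0.014] shift [ 0.001  -0.0035  0.0071]
```

drive_tool([
  [[0,0,0,0,-0.002,0.005,0],[0,0,0,0,0,0.0025,0],[0,0,0,0,0,0.001,0],[0,0,0,0,0,0,0.02],[0,0,0,0,0,0,0.04],[0,0,0,0,0,0,0.045],[0,0,0,0,0,-0.02,0.045],[0,0,0,0,0,-0.04,0.045],[0,0,0,0,0,-0.05,0.045],[0,0,0,0,0,0,0.045]],
])

```text
time_s: 16.5
tool_pos: [0.6196, 0.2176, 0.3425]
tcp_rot: [-0.008, 1.0, 0.003, 0.003]
contact_force: [-0.5, 0.7, -0.7]
width: 0.0451
```

Run:
```python
from h import *
s,im,c=shot('wrist','w14')
c=cam('top');print(pt(c,[(371,186),(351,247),(399,238)],.05).round(3).tolist())
go([.54,-.22,.45],np.radians(90),s)
```

```text
[[0.621, -0.259, 0.05], [0.471, -0.206, 0.05], [0.492, -0.323, 0.05]]
t 16.5 pos [0.6196 0.2176 0.3425] jawyaw 90.9 j7 0.85 F [-0.5  0.7 -0.7] w 0.0451
rot [0.005 0.006 0.017] shift [ 0.0861 -0.4357 -0.1102]
```

View pics/w14.png

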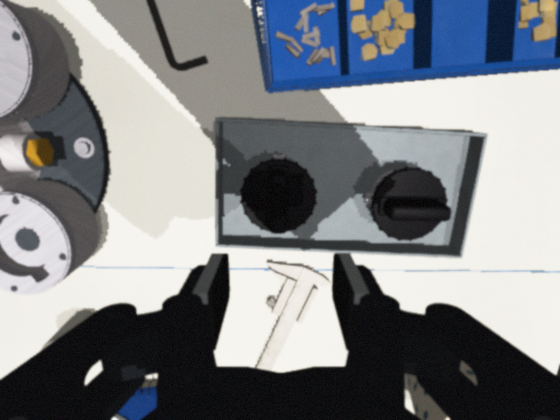

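drive_tool([
  [[0,0,0,0,0,-0.03,0.045],[0,0,0,0.006,-0.048,-0.03,0.045],[0,0,0,0.012,-0.048,-0.03,0.045],[0,0,0,0.012,-0.048,-0.02,0.045],[0,0,0,0.012,-0.048,0,0.045],[0,0,0,0.012,-0.048,0,0.045],[0,0,0,0.012,-0.048,0,0.045],[0,0,0,0.012,-0.048,0,0.045],[0,0,0,0.012,-0.048,0,0.045],[0,0,0,0.012,-0.048,0,0.045],[0,0,0,0.012,-0.045,0,0.045],[0,0,0,0,0,0,0.045],[0,0,0,0,0,0,0.045]],
])

```text
time_s: 17.85
tool_pos: [0.51, -0.2597, 0.4471]
tcp_rot: [-0.011, 1.0, 0.001, 0.001]
contact_force: [0.5, 1.8, -0.7]
width: 0.0451
```

Run:
```python
from h import *
s,im,c=shot('wrist','w15');go([.5,-.26,.45],np.radians(90),s)
np.save('s15.npy',np.r_[s['tool_pos'],s['tcp_rot']])
```

```text
t 17.9 pos [ 0.51   -0.2597  0.4471] jawyaw 91.3 j7 1.79 F [ 0.5  1.8 -0.7] w 0.0451
rot [0.001 0.002 0.022] shift [ 0.01   -0.0001 -0.0029]
```

View pics/w15.png

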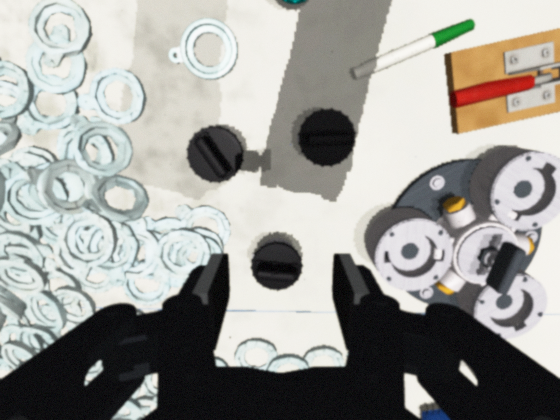

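Run:
```python
from h import *
im=cv2.imread('pics/w15.png');v=np.load('s15.npy');c=cam('wrist',dict(tool_pos=v[:3],tcp_rot=v[3:]))
g=cv2.cvtColor(im,cv2.COLOR_BGR2GRAY)
for p in [(215,153),(327,136),(277,262)]:
    m=np.zeros_like(g);cv2.circle(m,p,36,255,-1)
    b=((g<60)&(m>0)).astype(np.uint8)*255
    b=cv2.morphologyEx(b,cv2.MORPH_OPEN,np.ones((5,5)))
    cs,_=cv2.findContours(b,cv2.RETR_EXTERNAL,cv2.CHAIN_APPROX_NONE);k=max(cs,key=cv2.contourArea);k=cv2.convexHull(k)
    P=pt(c,k.reshape(-1,2),.038)[:,:2].astype(np.float32);e=cv2.fitEllipse(P*1000)
    print(p,np.round(e[0],1),np.round(e[1],1),np.round(cv2.minEnclosingCircle(P),4) if 0 else cv2.minEnclosingCircle(P))
o=np.hstack([cv2.resize(np.clip(im[y-35:y+35,x-35:x+35].astype(float)*2,0,255).astype(np.uint8),None,fx=3.7,fy=3.7,interpolation=cv2.INTER_CUBIC) for x,y in [(215,153),(327,136),(277,262)]])
cv2.imwrite('pics/n15.png',o);print(o.shape)
```

```text
(215, 153) [ 491.2 -329.6] [54.7 58.9] ((0.4908605217933655, -0.32906094193458557), 0.029687130823731422)
(327, 136) [ 469.7 -211.1] [59.2 59.9] ((0.4695371985435486, -0.2109697014093399), 0.03038322739303112)
(277, 262) [ 618.2 -261.3] [57.  60.8] ((0.6182764768600464, -0.2609364092350006), 0.030398892238736153)
(259, 777, 3)
```

View pics/n15.png

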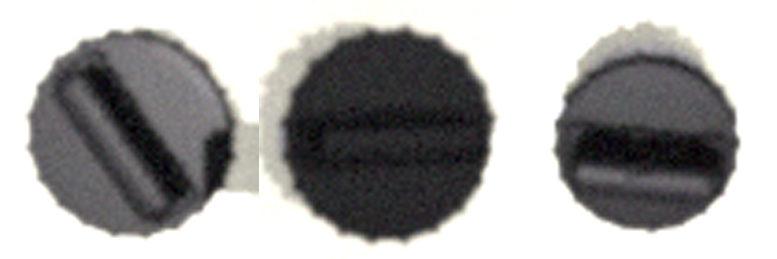

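Run:
```python
from h import *
go([.618,-.261,.29],None)
```

```text
t 17.9 pos [ 0.5099 -0.2603  0.4469] jawyaw 91.2 j7 1.79 F [ 0.6 -1.1 -0.7] w 0.0448
rot [ 0.     0.001 -0.   ] shift [-0.1079 -0.0031  0.1571]
```

drive_tool([
  [[0,0,0.14,0,0,0,0.045],[0,0,0.14,0,0,0,0.045],[0,0,0.14,0,0,0,0.045],[0,0,0.14,0,0,0,0.045],[0,0,0.14,0,0,0,0.045],[0,0,0.14,0,0,0,0.045],[0,0,0.14,0,0,0,0.045],[0,0,0.14,0,0,0,0.045],[0,0,0.14,0,0,0,0.045],[0,0,0.14,0,0,0,0.045],[0,0,0.14,0,0,0,0.045],[0,0,0.13,0,0,0,0.045],[0,0,0,0,0.05,0.05,0.045],[0,0,0,0,0.05,0.05,0.045],[0,0,0,0,0,0.05,0.045],[0,0,0,0,0,0,0.045]],
])

```text
time_s: 19.5
tool_pos: [0.5925, -0.2409, 0.3252]
tcp_rot: [0.745, 0.667, 0.002, 0.003]
contact_force: [-2.3, 0.4, -1.6]
width: 0.045
```

Run:
```python
from h import *
s,im,c=shot('wrist','w16');go([.618,-.261,.225],np.radians(-5),s)
```

```text
t 19.5 pos [ 0.5925 -0.2409  0.3252] jawyaw -6.3 j7 -0.03 F [-2.3  0.4 -1.6] w 0.045
rot [ 0.007  0.002 -0.023] shift [-0.017   0.0268  0.1005]
```

View pics/w16.png

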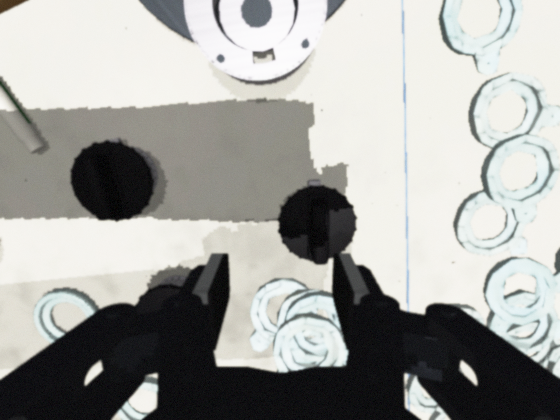

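drive_tool([
  [[0.007,0.002,-0.02,-0.017,0.027,0.02,0.045],[0,0,0,0,0,0.04,0.045],[0,0,0,0,0,0.02,0.045],[0,0,0,0,0,0,0.045]],
])

```text
time_s: 19.95
tool_pos: [0.6241, -0.2592, 0.2634]
tcp_rot: [0.737, 0.676, 0.005, 0.009]
contact_force: [-0.8, 0.3, -0.2]
width: 0.045
```

Run:
```python
from h import *
s,im,c=shot('wrist','w17');go([.618,-.261,.218],np.radians(-5),s)
cv2.imwrite('pics/w17c.png',np.clip(cv2.resize(im[150:380,140:430],None,fx=2.5,fy=2.5).astype(float)*1.8,0,255))
```

```text
t 19.9 pos [ 0.6241 -0.2592  0.2634] jawyaw -4.9 j7 -0.03 F [-0.8  0.3 -0.2] w 0.045
rot [0.02  0.006 0.001] shift [-0.0021 -0.0068  0.0452][ WARN:0@1.145] global loadsave.cpp:1063 imwrite_ Unsupported depth image for selected encoder is fallbacked to CV_8U.
```

View pics/w17c.png

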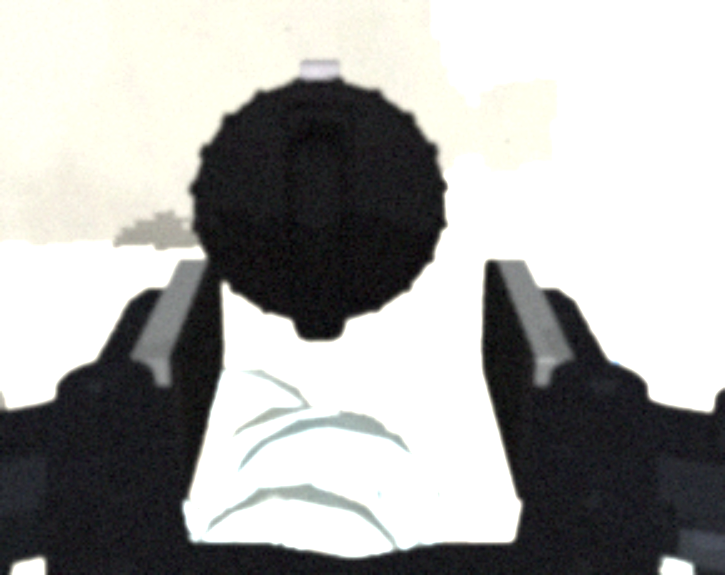

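drive_tool([
  [[0.018,0.005,0,-0.002,-0.007,0.005,0.045],[0,0,0,0,0,0.015,0.045],[0,0,0,0,0,0.015,0.045],[0,0,0,0,0,0,0.045]],
])

```text
time_s: 20.4
tool_pos: [0.6185, -0.2607, 0.2359]
tcp_rot: [0.737, 0.676, 0.002, 0.006]
contact_force: [0.1, 0.4, -0.4]
width: 0.045
```

Run:
```python
from h import *
s,im,c=shot('wrist','w18');go([.618,-.261,.218],np.radians(-5),s)
cv2.imwrite('pics/w18c.png',np.clip(cv2.resize(im[150:380,140:430],None,fx=2.5,fy=2.5).astype(float)*1.8,0,255).astype(np.uint8))
```

```text
t 20.4 pos [ 0.6185 -0.2607  0.2359] jawyaw -4.9 j7 -0.04 F [ 0.1  0.4 -0.4] w 0.045
rot [0.011 0.005 0.001] shift [-0.0002 -0.0007  0.0179]
```

View pics/w18c.png

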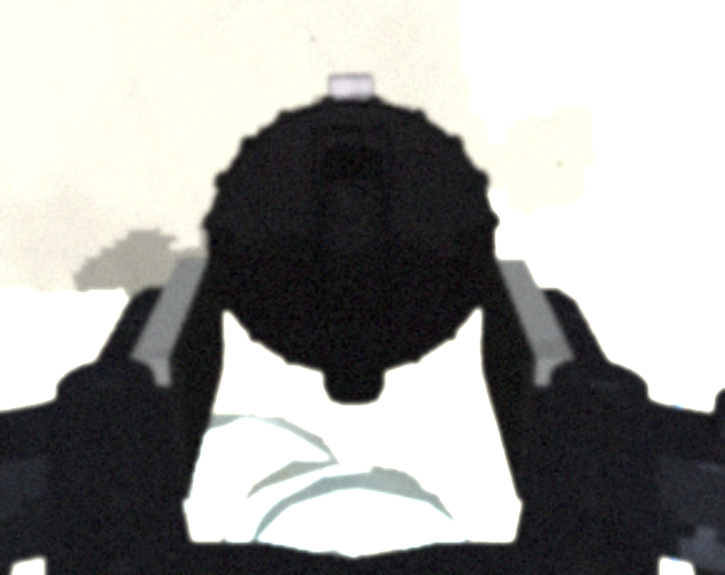

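drive_tool([
  [[0.01,0.005,0,0,-0.001,0.012,0.045],[0,0,0,0,0,0.006,0.045],[0,0,0,0,0,0.001,0.045],[0,0,0,0,0,0,0],[0,0,0,0,0,0,0],[0,0,0,0,0,0,0],[0,0,0,0,0,0,0],[0,0,0,0,0,0,0]],
])

```text
time_s: 21.25
tool_pos: [0.6184, -0.2604, 0.2167]
tcp_rot: [0.737, 0.676, 0.001, 0.0]
contact_force: [0.8, 0.2, -1.0]
width: 0.0106
```

Run:
```python
from h import *
s=r.read_state();go([.657,.0135,.36],np.radians(122.4),s)
```

```text
t 21.2 pos [ 0.6184 -0.2604  0.2167] jawyaw -4.9 j7 -0.05 F [ 0.8  0.2 -1. ] w 0.0106
rot [ 0.001 -0.002  0.92 ] shift [ 0.2764  0.0152 -0.143 ]
```

Run:
```python
from h import *
s=r.read_state();go([.5933,-.1094,.30],np.radians(2.4),s)
```

```text
t 21.2 pos [ 0.6184 -0.2604  0.2167] jawyaw -4.9 j7 -0.05 F [ 0.8  0.2 -1. ] w 0.0106
rot [ 0.002 -0.001 -0.128] shift [ 0.1484 -0.0378 -0.0833]
```

drive_tool([
  [[0,0,0,0,0,-0.03,0],[0,0,0,0,0,-0.04,0],[0,0,0,0,0,-0.02,0],[0,0,-0.065,0.038,-0.005,0,0],[0,0,-0.06,0.038,-0.005,0,0],[0,0,0,0.038,-0.005,0,0],[0,0,0,0.03,-0.005,0,0],[0,0,0,0,0,0,0]],
])

```text
time_s: 22.05
tool_pos: [0.5984, -0.113, 0.3109]
tcp_rot: [0.692, 0.721, 0.001, 0.001]
contact_force: [-0.2, 0.6, -1.2]
width: 0.0105
```

Run:
```python
from h import *
s,im,c=shot('wrist','w19');go([.5933,-.1094,.285],np.radians(2.4),s)
```

```text
t 22.1 pos [ 0.5984 -0.113   0.3109] jawyaw 2.3 j7 -0.09 F [-0.2  0.6 -1.2] w 0.0105
rot [ 0.003 -0.    -0.001] shift [ 0.0038 -0.005   0.0259]
```

View pics/w19.png

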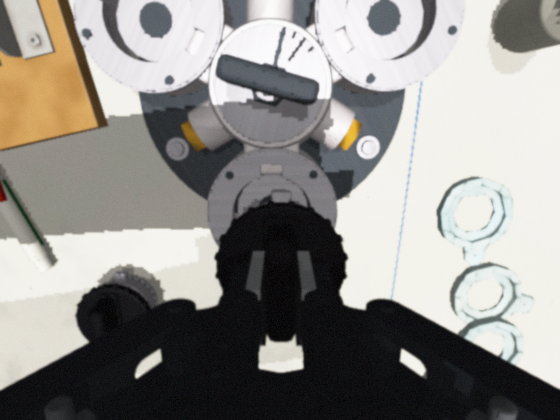

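drive_tool([
  [[0.003,0,0,0.004,-0.005,0.01,0],[0,0,0,0,0,0.012,0],[0,0,0,0,0,0,0]],
])

```text
time_s: 22.4
tool_pos: [0.593, -0.1141, 0.2866]
tcp_rot: [0.694, 0.72, -0.001, 0.001]
contact_force: [-0.3, -0.1, -1.8]
width: 0.0105
```

Run:
```python
from h import *
s,im,c=shot('wrist','w20');go([.5933,-.1094,.265],np.radians(2.4),s)
```

```text
t 22.4 pos [ 0.593  -0.1141  0.2866] jawyaw 2.0 j7 -0.11 F [-0.3 -0.1 -1.8] w 0.0105
rot [-0.     0.003 -0.006] shift [0.0047 0.0004 0.0216]
```

View pics/w20.png

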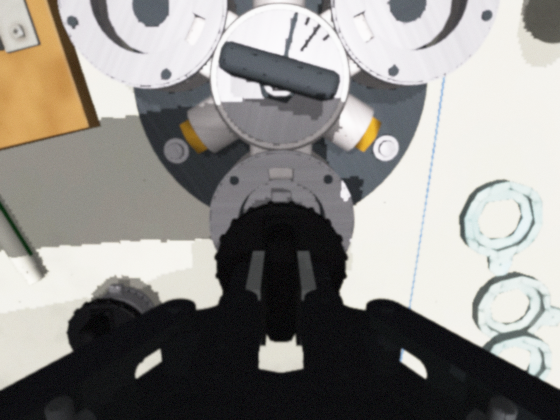

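drive_tool([
  [[0,0.003,-0.006,0.005,0,0,0],[0,0,0,0,0,0,0]],
])

```text
time_s: 22.65
tool_pos: [0.5932, -0.1097, 0.2869]
tcp_rot: [0.693, 0.721, 0.0, -0.001]
contact_force: [0.8, -1.4, -0.9]
width: 0.0108
```

Run:
```python
from h import *
go([.5933,-.1094,.265],np.radians(2.4))
```

```text
t 22.6 pos [ 0.5932 -0.1097  0.2869] jawyaw 2.3 j7 -0.11 F [ 0.8 -1.4 -0.9] w 0.0108
rot [-0.    -0.001 -0.001] shift [0.0003 0.0001 0.0219]
```

drive_tool([
  [[0,0,0,0,0,0.006,0],[0,0,0,0,0,0.006,0],[0,0,0,0,0,0.005,0],[0,0,0,0,0,0.004,0],[0,0,0,0,0,0,0]],
])

```text
time_s: 23.15
tool_pos: [0.5934, -0.1102, 0.2641]
tcp_rot: [0.693, 0.721, 0.0, -0.0]
contact_force: [-0.1, -1.5, -0.8]
width: 0.011
```

Run:
```python
from h import *
go([.5933,-.1094,.2475],np.radians(2.4))
```

```text
t 23.1 pos [ 0.5934 -0.1102  0.2641] jawyaw 2.3 j7 -0.12 F [-0.1 -1.5 -0.8] w 0.011
rot [ 0.    -0.001 -0.002] shift [ 0.0008 -0.0001  0.0166]
```

drive_tool([
  [[0,0,0,0,0,0.005,0],[0,0,0,0,0,0.005,0],[0,0,0,0,0,0.005,0],[0,0,0,0,0,0.003,0]],
])

```text
time_s: 23.55
tool_pos: [0.594, -0.11, 0.2469]
tcp_rot: [0.693, 0.721, 0.001, 0.001]
contact_force: [-3.8, -0.3, 11.1]
width: 0.0106
```

Run:
```python
from h import *
go([.5933,-.1094,.2475],np.radians(-77.6))
```

```text
t 23.6 pos [ 0.594  -0.11    0.2469] jawyaw 2.3 j7 -0.14 F [-3.8 -0.3 11.1] w 0.0106
rot [ 1.000e-03 -1.000e-03  1.394e+00] shift [ 0.0006 -0.0007 -0.0006]
```

drive_tool([
  [[0,0,0.13,0,0,0.001,0],[0,0,0.13,0,0,0.001,0],[0,0,0.13,0,0,0.001,0],[0,0,0.13,0,0,0.001,0],[0,0,0.13,0,0,0.001,0],[0,0,0.13,0,0,0.001,0]],
])

```text
time_s: 24.15
tool_pos: [0.5954, -0.1083, 0.2467]
tcp_rot: [0.92, 0.392, 0.002, 0.002]
contact_force: [-5.3, -0.2, 11.8]
width: 0.0105
```

Run:
```python
from h import *
go([.5933,-.1094,.2475],np.radians(-77.6));print(r.read_state()['moment'])
```

```text
t 24.1 pos [ 0.5954 -0.1083  0.2467] jawyaw -43.9 j7 -0.88 F [-5.3 -0.2 11.8] w 0.0105
rot [ 0.004 -0.004  0.588] shift [-0.0022 -0.0008 -0.0008]
[0.15450688 1.40330969 0.1924587 ]
```

drive_tool([
  [[0,0,0.13,-0.001,0,0.001,0],[0,0,0.13,0,0,0.001,0],[0,0,0.13,0,0,0.001,0],[0,0,0.13,0,0,0.001,0],[0,0,0.08,0,0,0.001,0],[0,0,0.03,0,0,0.0005,0]],
])

```text
time_s: 24.75
tool_pos: [0.5954, -0.1082, 0.247]
tcp_rot: [0.997, 0.073, 0.004, 0.003]
contact_force: [-4.4, -0.1, 9.8]
width: 0.0106
```

Run:
```python
from h import *
go([.5933,-.1094,.2475],np.radians(-77.6));print(r.read_state()['moment'])
```

```text
t 24.8 pos [ 0.5954 -0.1082  0.247 ] jawyaw -81.7 j7 -1.5 F [-4.4 -0.1  9.8] w 0.0106
rot [ 0.007 -0.007 -0.071] shift [-0.0022  0.0009 -0.0005]
[0.09745332 1.19979497 0.17508779]
```

drive_tool([
  [[0,0,-0.06,-0.002,0.001,0,0],[0,0,0,0,0,-0.003,0],[0,0,0,0,0,-0.003,0],[0,0,0,0,0,-0.003,0],[0,0,0,0,0,0,0]],
])

```text
time_s: 25.25
tool_pos: [0.5943, -0.1085, 0.2541]
tcp_rot: [0.995, 0.104, 0.005, 0.003]
contact_force: [0.1, 0.6, 5.7]
width: 0.0103
```

Run:
```python
from h import *
go([.5933,-.1094,.2475],np.radians(-77.6));print(r.read_state()['moment'])
```

```text
t 25.2 pos [ 0.5943 -0.1085  0.2541] jawyaw -78.1 j7 -1.43 F [0.1 0.6 5.7] w 0.0103
rot [ 0.007 -0.01  -0.009] shift [-0.0013  0.0007  0.0066]
[-0.11988985  0.16056637  0.01256948]
```

drive_tool([
  [[0,0,0,0,0,-0.002,0],[0,0,0,0,0,-0.002,0],[0,0,0,0,0,0,0]],
])

```text
time_s: 25.55
tool_pos: [0.5944, -0.1087, 0.2544]
tcp_rot: [0.995, 0.104, 0.005, 0.002]
contact_force: [-0.6, -0.2, 5.3]
width: 0.0107
```

drive_tool([
  [[0,0,0,0,0,-0.004,0],[0,0,0,0,0,0,0]],
])

```text
time_s: 25.75
tool_pos: [0.5943, -0.109, 0.2544]
tcp_rot: [0.995, 0.104, 0.005, 0.002]
contact_force: [0.3, -1.6, 4.8]
width: 0.0102
```

Run:
```python
from h import *
s,im,c=shot('wrist','w21');go([.5933,-.1094,.2475],np.radians(-77.6),s);print(s['moment'])
```

```text
t 25.8 pos [ 0.5943 -0.109   0.2544] jawyaw -78.1 j7 -1.43 F [ 0.3 -1.6  4.8] w 0.0102
rot [ 0.004 -0.01  -0.008] shift [-0.0011  0.0002  0.0069]
[-0.32285039  0.15071809  0.03008433]
```

View pics/w21.png

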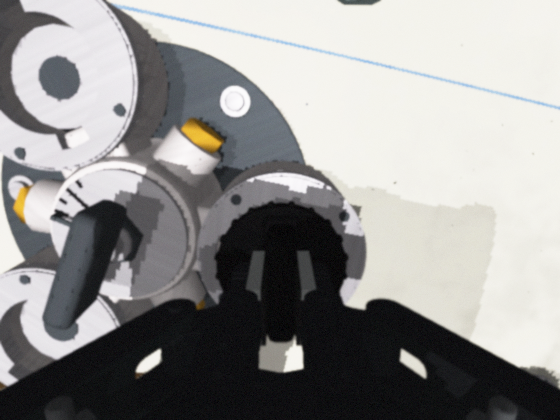

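drive_tool([
  [[0,0,0,0,0,0,0.02],[0,0,0,0,0,0,0.04],[0,0,0,0,0,0,0.045],[0,0,0,0,0,-0.02,0.045],[0,0,0,0,0,-0.04,0.045],[0,0,0,0,0,-0.02,0.045],[0,0,0,0,0,0,0.045]],
])

```text
time_s: 26.5
tool_pos: [0.5927, -0.1077, 0.3392]
tcp_rot: [0.995, 0.104, 0.004, 0.001]
contact_force: [1.0, 0.2, 0.2]
width: 0.045
```

Run:
```python
from h import *
s,im,c=shot('wrist','w22');go([.470,-.211,.31],np.radians(1),s);print(s['moment'])
g=cv2.cvtColor(im,cv2.COLOR_BGR2GRAY)
```

```text
t 26.5 pos [ 0.5927 -0.1077  0.3392] jawyaw -78.0 j7 -1.39 F [1.  0.2 0.2] w 0.045
rot [ 0.009 -0.004 -1.379] shift [-0.1417  0.0755  0.0283]
[ 0.00169253 -0.0619059   0.01957419]
```

View pics/w22.png

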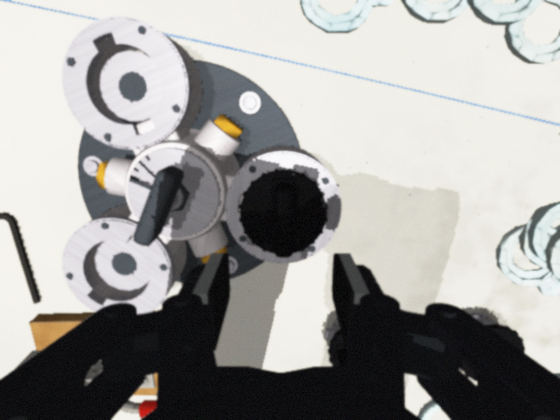

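drive_tool([
  [[0.008,-0.004,0,-0.036,0.019,0,0.045],[0,0,0,-0.036,0.019,0,0.045],[0,0,0,-0.036,0.019,0,0.045],[0,0,0,-0.034,0.018,0,0.045],[0,0,-0.14,0,0,0,0.045],[0,0,-0.14,0,0,0,0.045],[0,0,-0.14,0,0,0,0.045],[0,0,-0.14,0,0,0,0.045],[0,0,-0.14,0,0,0,0.045],[0,0,-0.14,0,0,0,0.045],[0,0,-0.14,0,0,0,0.045],[0,0,-0.14,0,0,0,0.045],[0,0,-0.14,0,0,0,0.045],[0,0,-0.12,0,0,0,0.045],[0,0,0,0,0,0,0.045]],
])

```text
time_s: 28.05
tool_pos: [0.4574, -0.2128, 0.3201]
tcp_rot: [0.681, 0.732, -0.001, -0.012]
contact_force: [-0.2, 0.0, -0.3]
width: 0.0455
```

```bash
cat >> h.py <<'E'
def view(fn,crop=False,gain=1.8):
    s,im,c=shot('wrist',fn)
    if crop:im=im[150:380,140:430];im=cv2.resize(im,None,fx=2,fy=2)
    cv2.imwrite('pics/'+fn+'.png',np.clip(im.astype(float)*gain,0,255).astype(np.uint8));return s,c
E
python3 - <<'E'
from h import *
s,c=view('w23');go([.470,-.211,.25],np.radians(1),s)
E
```

```text
t 28.1 pos [ 0.4574 -0.2128  0.3201] jawyaw 4.2 j7 0.35 F [-0.2  0.  -0.3] w 0.0455
rot [-0.018 -0.016  0.056] shift [-0.0003  0.0139  0.0699]
```

View pics/w23.png

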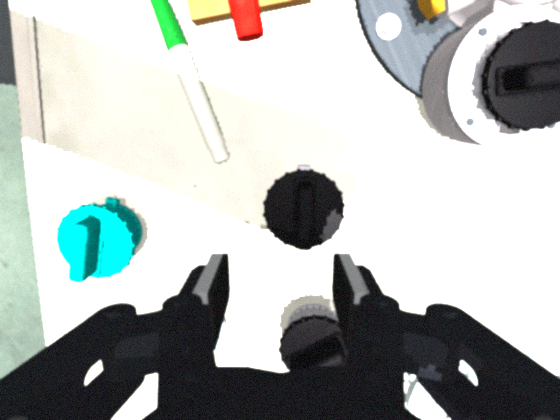

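drive_tool([
  [[-0.018,-0.016,0.05,0,0.014,0.02,0.045],[0,0,0,0,0,0.04,0.045],[0,0,0,0,0,0.015,0.045],[0,0,0,0,0,0,0.045]],
])

```text
time_s: 28.5
tool_pos: [0.4711, -0.2115, 0.2417]
tcp_rot: [0.707, 0.707, 0.0, 0.001]
contact_force: [-0.5, 0.1, 0.8]
width: 0.0449
```

Run:
```python
from h import *
s,c=view('w24',1);go([.470,-.211,.218],np.radians(1),s)
```

```text
t 28.5 pos [ 0.4711 -0.2115  0.2417] jawyaw 0.0 j7 0.19 F [-0.5  0.1  0.8] w 0.0449
rot [ 0.001  0.001 -0.017] shift [ 0.0006 -0.0011  0.0237]
```

View pics/w24.png

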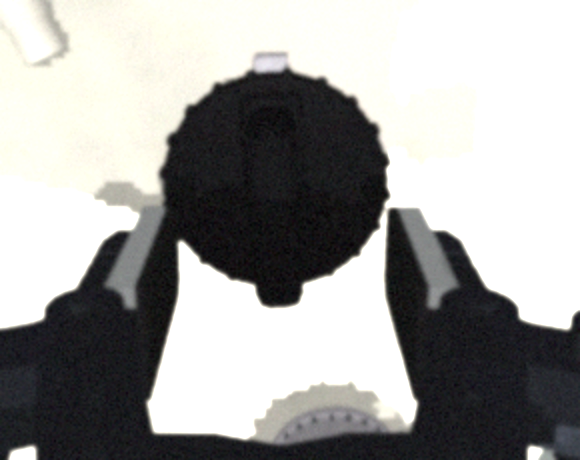

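drive_tool([
  [[0,0,-0.025,0.001,-0.002,0.01,0.045],[0,0,0,0,0,0.01,0.045],[0,0,0,0,0,0.004,0.045],[0,0,0,0,0,0,0.045]],
])

```text
time_s: 28.95
tool_pos: [0.4696, -0.211, 0.2188]
tcp_rot: [0.699, 0.716, 0.0, 0.003]
contact_force: [-0.7, 0.5, 0.3]
width: 0.0453
```

Run:
```python
from h import *
s,c=view('w25',1);go([.470,-.211,.218],np.radians(1),s)
```

```text
t 28.9 pos [ 0.4696 -0.211   0.2188] jawyaw 1.4 j7 0.19 F [-0.7  0.5  0.3] w 0.0453
rot [0.004 0.003 0.006] shift [0.     0.0004 0.0008]
```

View pics/w25.png

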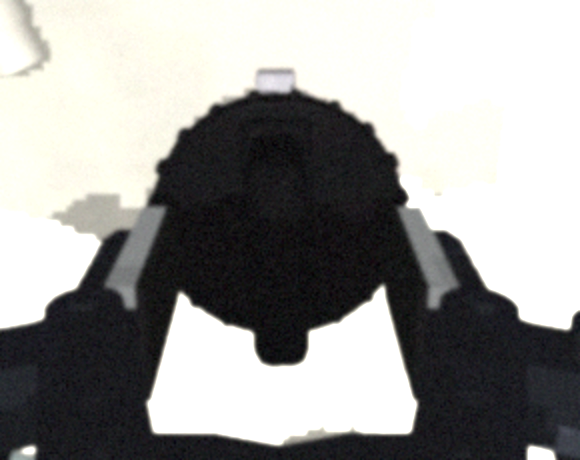

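drive_tool([
  [[0.004,0.003,0,0,0,0.001,0.02],[0,0,0,0,0,0,0],[0,0,0,0,0,0,0],[0,0,0,0,0,0,0],[0,0,0,0,0,0,0],[0,0,0,0,0,0,0]],
])

```text
time_s: 29.6
tool_pos: [0.4702, -0.2113, 0.2191]
tcp_rot: [0.699, 0.715, 0.0, 0.001]
contact_force: [0.3, -0.2, 0.1]
width: 0.0107
```

Run:
```python
from h import *
go([.52,.0083,.33],np.radians(62.4))
go([.52,.0083,.33])
```

```text
t 29.6 pos [ 0.4702 -0.2113  0.2191] jawyaw 1.3 j7 0.19 F [ 0.3 -0.2  0.1] w 0.0107
rot [ 1.000e-03  2.000e-03 -1.066e+00] shift [ 0.2182  0.0551 -0.111 ]
t 29.6 pos [ 0.4702 -0.2113  0.2191] jawyaw 1.3 j7 0.19 F [ 0.3 -0.2  0.1] w 0.0107
rot [ 0.001  0.001 -0.   ] shift [ 0.2182  0.0551 -0.111 ]
```

drive_tool([
  [[0,0,0,0,0,-0.03,0],[0,0,0,0,0,-0.045,0],[0,0,0,0,0,-0.04,0],[0,0,0,0.04,0.01,0,0],[0,0,0,0.04,0.01,0,0],[0,0,0,0.04,0.01,0,0],[0,0,0,0.04,0.01,0,0],[0,0,0,0.04,0.01,0,0],[0,0,-0.13,0,0,0,0],[0,0,-0.13,0,0,0,0],[0,0,-0.13,0,0,0,0],[0,0,-0.13,0,0,0,0],[0,0,-0.13,0,0,0,0],[0,0,-0.13,0,0,0,0],[0,0,-0.13,0,0,0,0],[0,0,-0.13,0,0,0,0],[0,0,0,0,0,0,0]],
])

```text
time_s: 31.3
tool_pos: [0.5156, -0.0006, 0.3393]
tcp_rot: [0.232, 0.973, 0.0, 0.001]
contact_force: [0.2, 0.6, -0.7]
width: 0.0104
```

Run:
```python
from h import *
s,c=view('w26',0,1);go([.52,.0083,.289],np.radians(62.4),s)
```

```text
t 31.3 pos [ 0.5156 -0.0006  0.3393] jawyaw 63.2 j7 0.88 F [ 0.2  0.6 -0.7] w 0.0104
rot [0.001 0.003 0.013] shift [0.0002 0.0099 0.0503]
```

View pics/w26.png

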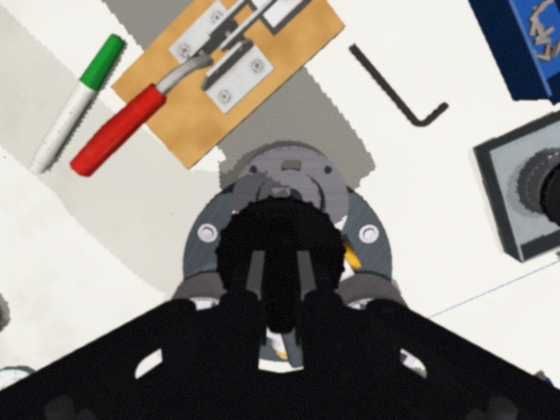

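drive_tool([
  [[0,0,0.013,0,0.01,0.02,0],[0,0,0,0,0,0.02,0],[0,0,0,0,0,0.01,0],[0,0,0,0,0,0,0]],
])

```text
time_s: 31.75
tool_pos: [0.5207, 0.0081, 0.2884]
tcp_rot: [0.249, 0.969, 0.0, 0.002]
contact_force: [-0.3, 0.3, -1.2]
width: 0.0102
```

Run:
```python
from h import *
s,c=view('w27',0,1);go([.52,.0083,.267],np.radians(62.4),s)
```

```text
t 31.8 pos [0.5207 0.0081 0.2884] jawyaw 61.2 j7 0.77 F [-0.3  0.3 -1.2] w 0.0102
rot [ 0.001  0.004 -0.021] shift [ 0.0008 -0.0003  0.0214]
```

View pics/w27.png

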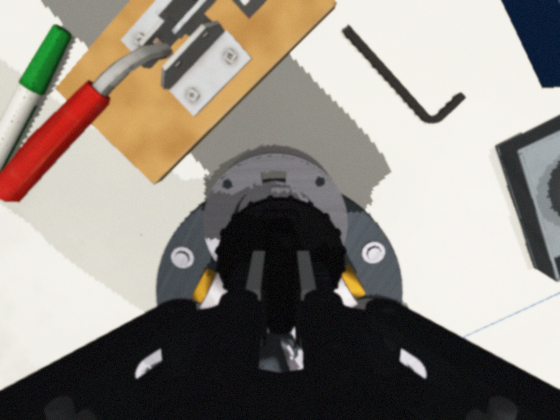

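Run:
```python
from h import *
# w27 now; refine hole centroids
im=cv2.imread('pics/w27.png')
s=r.read_state();c=cam('wrist',s)
def cen(im,p,w=7):
    g=cv2.cvtColor(im,cv2.COLOR_BGR2GRAY).astype(float)
    x,y=p;q=g[y-w:y+w+1,x-w:x+w+1];t=np.clip(np.median(q)-12-q,0,None);Y,X=np.mgrid[-w:w+1,-w:w+1]
    return (x+(t*X).sum()/t.sum(),y+(t*Y).sum()/t.sum())
a=[cen(im,p) for p in [(227,184),(320,182)]];H=pt(c,a,.06);print(a,H.round(4).tolist())
m=H.mean(0)[:2];dv=H[1]-H[0];print('C mid',m,'len',np.linalg.norm(dv),'perp az',np.degrees(np.arctan2(dv[1],dv[0]))+90)
# B from w20
im=cv2.imread('pics/w20.png');q=R.from_quat([.694,.72,-.001,.001]).as_quat()
cb=cam('wrist',dict(tool_pos=np.array([.593,-.1141,.2866]),tcp_rot=q))
a=[cen(im,p) for p in [(234,180),(328,179)]];H=pt(cb,a,.06);print(a,H.round(4).tolist())
m2=H.mean(0)[:2];dv=H[1]-H[0];print('B mid',m2,'len',np.linalg.norm(dv),'perp az',np.degrees(np.arctan2(dv[1],dv[0]))+90)
cv2.imwrite('pics/w27c.png',cv2.resize(cv2.imread('pics/w27.png')[140:260,190:370],None,fx=4,fy=4))
cv2.imwrite('pics/w20c.png',cv2.resize(cv2.imread('pics/w20.png')[140:260,190:370],None,fx=4,fy=4))
```

```text
[(np.float64(226.89945155393053), np.float64(183.7404021937843)), (np.float64(319.63288940359), np.float64(181.23624782860452))] [[0.4834, -0.0053, 0.06], [0.5078, 0.0422, 0.06]]
C mid [0.49560504 0.0184336 ] len 0.05336232265305221 perp az 152.76489296623322
[(np.float64(233.75940089228808), np.float64(180.0627788400255)), (np.float64(327.6812982998454), np.float64(178.94095826893354))] [[0.5661, -0.0855, 0.06], [0.6192, -0.0829, 0.06]]
B mid [ 0.59265582 -0.08421455] len 0.05323806614863052 perp az 92.79764184381816
```

View pics/w27c.png

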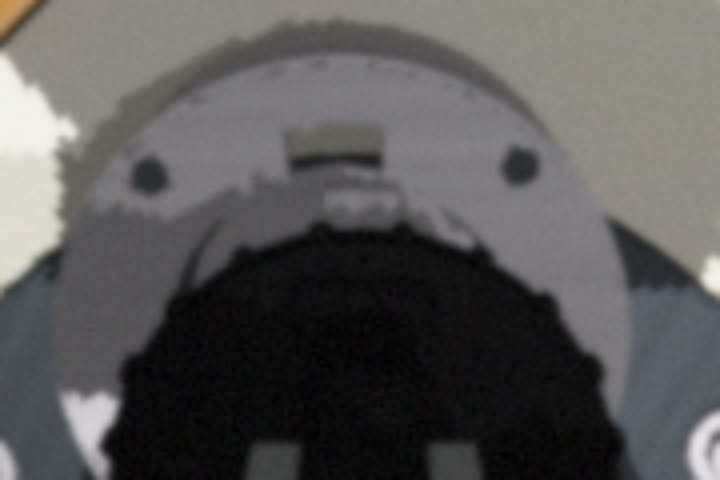

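View pics/w20c.png

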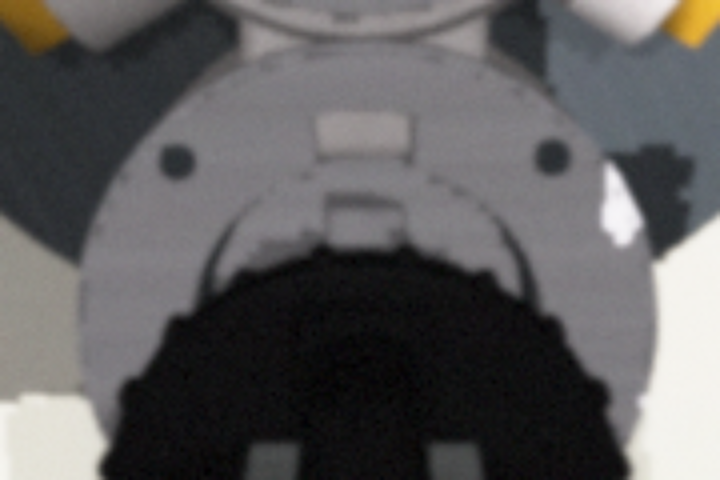

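drive_tool([
  [[0,0.003,-0.02,0.001,-0.003,0,0],[0,0,0,0,0,0,0]],
])

```text
time_s: 32.0
tool_pos: [0.5189, 0.0059, 0.2904]
tcp_rot: [0.239, 0.971, 0.001, 0.002]
contact_force: [0.7, -0.0, -0.6]
width: 0.0104
```

Run:
```python
from h import *
s,im,c=shot('wrist','w28');go([.519,.0065,.267],np.radians(62.4),s)
cv2.imwrite('pics/w28c.png',cv2.resize(im[140:260,190:370],None,fx=4,fy=4))
```

```text
t 32.0 pos [0.5189 0.0059 0.2904] jawyaw 62.4 j7 0.8 F [ 0.7 -0.  -0.6] w 0.0104
rot [ 0.002  0.003 -0.   ] shift [0.0002 0.0006 0.0235]
```

View pics/w28c.png

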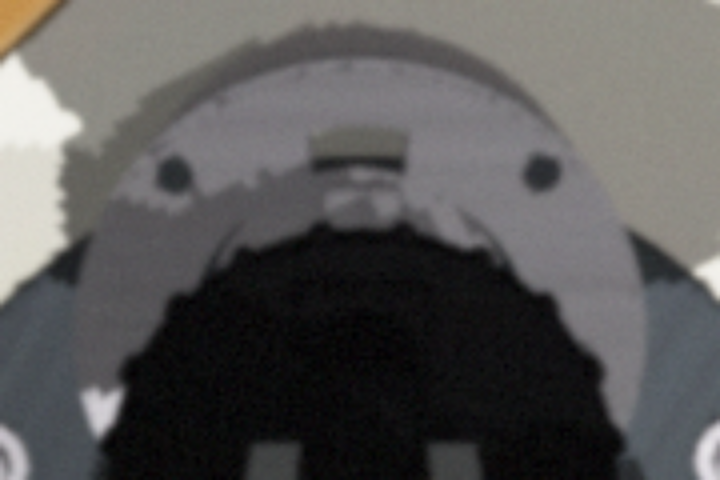

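drive_tool([
  [[0,0.002,0,0,0,0.006,0],[0,0,0,0,0,0.007,0],[0,0,0,0,0,0.007,0],[0,0,0,0,0,0.004,0],[0,0,0,0,0,0,0]],
])

```text
time_s: 32.55
tool_pos: [0.5193, 0.0057, 0.2652]
tcp_rot: [0.24, 0.971, 0.001, 0.002]
contact_force: [-0.2, 0.3, -1.0]
width: 0.0105
```

Run:
```python
from h import *
go([.519,.0065,.267],np.radians(62.4))
```

```text
t 32.5 pos [0.5193 0.0057 0.2652] jawyaw 62.3 j7 0.78 F [-0.2  0.3 -1. ] w 0.0105
rot [ 0.002  0.003 -0.002] shift [ 0.0006  0.0006 -0.0018]
```

drive_tool([
  [[0,0,0,0,0,0.005,0],[0,0,0,0,0,0.005,0],[0,0,0,0,0,0.005,0],[0,0,0,0,0,0.003,0]],
])

```text
time_s: 32.95
tool_pos: [0.5204, 0.0063, 0.2494]
tcp_rot: [0.24, 0.971, 0.0, 0.003]
contact_force: [-18.4, -2.6, 57.6]
width: 0.0103
```

Run:
```python
from h import *
go([.519,.0065,.2505],np.radians(-17.6))
```

```text
t 33.0 pos [0.5204 0.0063 0.2494] jawyaw 62.3 j7 0.75 F [-18.4  -2.6  57.6] w 0.0103
rot [0.005 0.003 1.394] shift [ 0.0013 -0.0005 -0.0011]
```

drive_tool([
  [[0,0,0,0,0,-0.001,0],[0,0,0,0,0,0,0]],
])

```text
time_s: 33.15
tool_pos: [0.5202, 0.0067, 0.2518]
tcp_rot: [0.24, 0.971, -0.001, 0.002]
contact_force: [-4.6, -0.8, 9.2]
width: 0.0103
```

drive_tool([
  [[0,0,0.0,0,0,0.0015,0],[0,0,0.13,0,0,0.001,0],[0,0,0.13,0,0,0.001,0],[0,0,0.13,0,0,0.001,0],[0,0,0.13,0,0,0.001,0],[0,0,0.13,0,0,0.001,0]],
])

```text
time_s: 33.75
tool_pos: [0.5201, 0.0083, 0.2498]
tcp_rot: [0.546, 0.838, -0.002, 0.003]
contact_force: [-8.4, -1.1, 17.3]
width: 0.0107
```

Run:
```python
from h import *
go([.519,.0065,.2505],np.radians(-17.6));print(r.read_state()['moment'])
```

```text
t 33.8 pos [0.5201 0.0083 0.2498] jawyaw 23.9 j7 0.12 F [-8.4 -1.1 17.3] w 0.0107
rot [0.002 0.007 0.724] shift [-0.0012 -0.0017 -0.0007]
[-0.18134324  1.82109479  0.22240547]
```

drive_tool([
  [[0,0.005,0.13,-0.001,-0.001,0.0005,0],[0,0,0.13,0,0,0.0007,0],[0,0,0.13,0,0,0.0007,0],[0,0,0.13,0,0,0.0007,0],[0,0,0.13,0,0,0.0007,0],[0,0,0.12,0,0,0.0005,0]],
])

```text
time_s: 34.35
tool_pos: [0.5199, 0.0081, 0.2499]
tcp_rot: [0.829, 0.559, -0.001, 0.003]
contact_force: [-5.8, -1.9, 11.2]
width: 0.0106
```

Run:
```python
from h import *
go([.519,.0065,.2505],np.radians(-17.6));print(r.read_state()['moment'])
```

```text
t 34.4 pos [0.5199 0.0081 0.2499] jawyaw -22.0 j7 -0.64 F [-5.8 -1.9 11.2] w 0.0106
rot [ 0.003  0.005 -0.077] shift [-0.0018 -0.0002 -0.0006]
[-0.09611397  1.13307544  0.17676792]
```

Back off a few degrees and let up.

drive_tool([
  [[0,0.003,-0.06,-0.001,0,0,0],[0,0,0,0,0,-0.003,0],[0,0,0,0,0,-0.003,0],[0,0,0,0,0,-0.003,0],[0,0,0,0,0,0,0]],
])

```text
time_s: 34.85
tool_pos: [0.5196, 0.0073, 0.2578]
tcp_rot: [0.813, 0.582, 0.0, 0.003]
contact_force: [0.8, -0.2, 4.4]
width: 0.0104
```

drive_tool([
  [[0,0,0,0,0,-0.002,0],[0,0,0,0,0,0,0]],
])

```text
time_s: 35.05
tool_pos: [0.5196, 0.0071, 0.2578]
tcp_rot: [0.813, 0.582, 0.0, 0.002]
contact_force: [1.1, -1.1, 4.9]
width: 0.0105
```

Run:
```python
from h import *
go([.519,.0065,.2505],np.radians(-17.6));print(r.read_state()['moment'])
```

```text
t 35.0 pos [0.5196 0.0071 0.2578] jawyaw -18.8 j7 -0.58 F [ 1.1 -1.1  4.9] w 0.0105
rot [ 0.004  0.002 -0.02 ] shift [-0.0008 -0.0004  0.0073]
[-0.07748027 -0.08063333 -0.0312753 ]
```

drive_tool([
  [[0,0,0,0,0,0,0.02],[0,0,0,0,0,0,0.04],[0,0,0,0,0,0,0.045],[0,0,0,0,0,-0.02,0.045],[0,0,0,0,0,-0.04,0.045],[0,0,0,0,0,-0.02,0.045],[0,0,0,0,0,0,0.045]],
])

```text
time_s: 35.75
tool_pos: [0.5188, 0.0079, 0.3406]
tcp_rot: [0.813, 0.583, -0.001, 0.001]
contact_force: [0.2, 0.7, -0.6]
width: 0.045
```

Run:
```python
from h import *
s,c=view('w29',0,1);go([.490,-.329,.34],np.radians(-51),s)
go([.490,-.329,.34],None,s)
```

```text
t 35.8 pos [0.5188 0.0079 0.3406] jawyaw -18.7 j7 -0.52 F [ 0.2  0.7 -0.6] w 0.045
rot [0.002 0.002 0.563] shift [-0.3283  0.0809  0.0014]
t 35.8 pos [0.5188 0.0079 0.3406] jawyaw -18.7 j7 -0.52 F [ 0.2  0.7 -0.6] w 0.045
rot [ 0.001  0.002 -0.   ] shift [-0.3283  0.0809  0.0014]
```

View pics/w29.png

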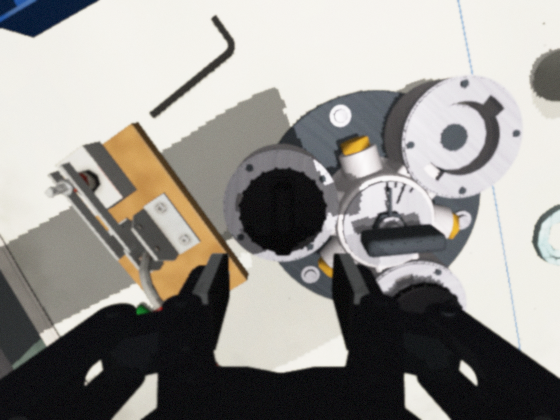

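drive_tool([
  [[0,0,0,-0.042,0.01,0,0.045],[0,0,0,-0.042,0.01,0,0.045],[0,0,0,-0.042,0.01,0,0.045],[0,0,0,-0.042,0.01,0,0.045],[0,0,0,-0.042,0.01,0,0.045],[0,0,0,-0.042,0.01,0,0.045],[0,0,0,-0.042,0.01,0,0.045],[0,0,0,-0.034,0.01,0,0.045],[0,0,0.14,0,0,0,0.045],[0,0,0.14,0,0,0,0.045],[0,0,0.14,0,0,0,0.045],[0,0,0.14,0,0,0,0.045],[0,0,0,0,0,0,0.045]],
])

```text
time_s: 37.1
tool_pos: [0.4833, -0.3411, 0.3216]
tcp_rot: [0.945, 0.327, -0.008, -0.006]
contact_force: [0.2, 0.1, -0.3]
width: 0.0452
```

Run:
```python
from h import *
s,c=view('w30');go([.490,-.329,.25],np.radians(-51),s)
```

```text
t 37.1 pos [ 0.4833 -0.3411  0.3216] jawyaw -51.8 j7 -0.44 F [ 0.2  0.1 -0.3] w 0.0452
rot [-0.017  0.011 -0.014] shift [ 0.0136 -0.0041  0.0716]
```

View pics/w30.png

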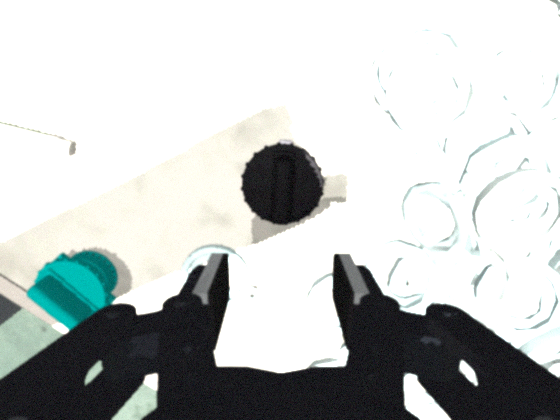

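drive_tool([
  [[-0.017,0.011,0,0.013,-0.004,0.02,0.045],[0,0,0,0,0,0.04,0.045],[0,0,0,0,0,0.018,0.045],[0,0,0,0,0,0,0.045]],
])

```text
time_s: 37.55
tool_pos: [0.4908, -0.3286, 0.2399]
tcp_rot: [0.941, 0.339, -0.0, 0.0]
contact_force: [0.5, -0.0, 0.9]
width: 0.0445
```

Run:
```python
from h import *
s,c=view('w31',1);go([.490,-.329,.218],np.radians(-51),s)
```

```text
t 37.5 pos [ 0.4908 -0.3286  0.2399] jawyaw -50.4 j7 -0.47 F [ 0.5 -0.   0.9] w 0.0445
rot [0.   0.   0.01] shift [-0.0009 -0.0002  0.0219]
```

View pics/w31.png

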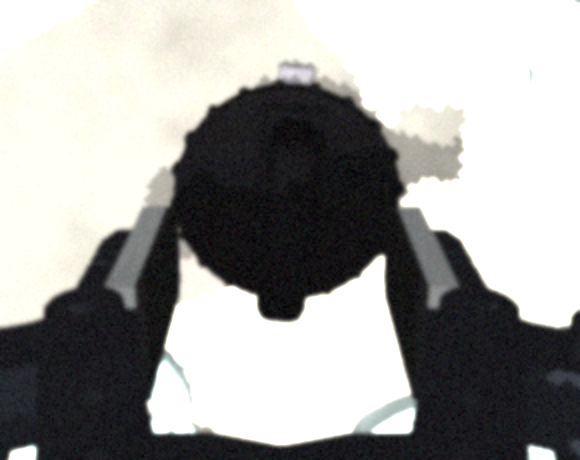

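drive_tool([
  [[0,0,0.055,0,0.001,0.008,0.045],[0,0,0,0,0,0.005,0.045],[0,0,0,0,0,0,0.045]],
])

```text
time_s: 37.9
tool_pos: [0.4925, -0.3302, 0.2303]
tcp_rot: [0.949, 0.315, 0.001, 0.002]
contact_force: [-0.0, -0.4, 0.4]
width: 0.0451
```

Run:
```python
from h import *
s,c=view('w32',1);go([.490,-.329,.2185],np.radians(-53.6),s)
```

```text
t 37.9 pos [ 0.4925 -0.3302  0.2303] jawyaw -53.3 j7 -0.52 F [-0.  -0.4  0.4] w 0.0451
rot [ 0.004 -0.001  0.006] shift [-0.0013 -0.0024  0.0118]
```

View pics/w32.png

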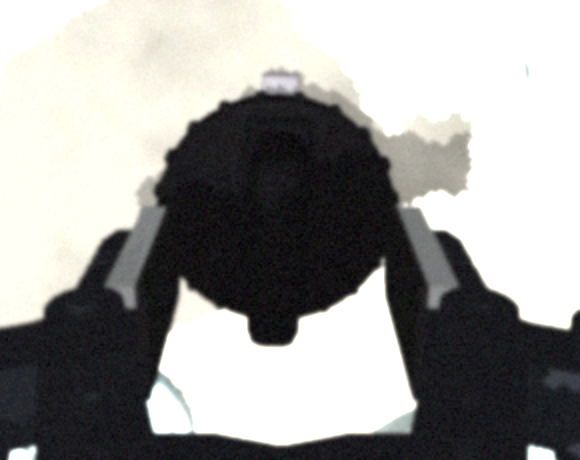

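drive_tool([
  [[0.003,0,0.028,-0.001,-0.002,0.008,0.045],[0,0,0,0,0,0.004,0.045],[0,0,0,0,0,0,0.02],[0,0,0,0,0,0,0],[0,0,0,0,0,0,0],[0,0,0,0,0,0,0],[0,0,0,0,0,0,0],[0,0,0,0,0,0,0]],
])

```text
time_s: 38.75
tool_pos: [0.4909, -0.3295, 0.2196]
tcp_rot: [0.953, 0.302, 0.002, 0.001]
contact_force: [0.5, -0.5, -0.1]
width: 0.0104
```

Run:
```python
from h import *
s,c=view('w33',1);go([.6575,.0133,.35],None,s)
```

```text
t 38.8 pos [ 0.4909 -0.3295  0.2196] jawyaw -54.9 j7 -0.55 F [ 0.5 -0.5 -0.1] w 0.0104
rot [ 0.004 -0.002  0.   ] shift [ 0.3338 -0.184  -0.1304]
```

View pics/w33.png

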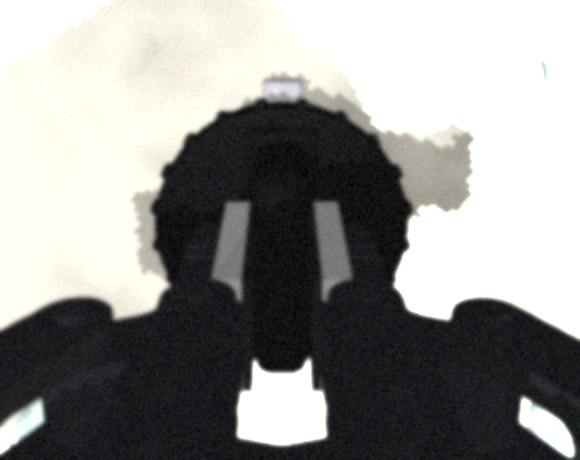

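drive_tool([
  [[0,0,0,0,0,-0.03,0],[0,0,0,0,0,-0.05,0],[0,0,0,0,0,-0.05,0],[0,0,0,0,0,-0.02,0],[0,0,0,0.042,-0.023,0,0],[0,0,0,0.042,-0.023,0,0],[0,0,0,0.042,-0.023,0,0],[0,0,0,0.042,-0.023,0,0],[0,0,0,0.042,-0.023,0,0],[0,0,0,0.042,-0.023,0,0],[0,0,0,0.04,-0.022,0,0],[0,0,0,0.03,-0.015,0,0],[0,0,0,0,0,0,0]],
])

```text
time_s: 40.1
tool_pos: [0.6575, 0.0089, 0.375]
tcp_rot: [0.955, 0.298, 0.001, 0.0]
contact_force: [-0.1, 0.5, -1.9]
width: 0.0101
```

drive_tool([
  [[0,0,-0.14,0,0,0,0],[0,0,-0.14,0,0,0,0],[0,0,-0.14,0,0,0,0],[0,0,-0.14,0,0,0,0],[0,0,-0.14,0,0,0,0],[0,0,-0.14,0,0,0,0],[0,0,-0.14,0,0,0,0],[0,0,-0.14,0,0,0,0],[0,0,-0.14,0,0,0,0],[0,0,-0.14,0,0,0,0],[0,0,-0.14,0,0,0,0],[0,0,-0.14,0,0,0,0],[0,0,-0.14,0,0,0,0],[0,0,-0.14,0,0,0,0],[0,0,-0.14,0,0,0,0],[0,0,-0.14,0,0,0,0],[0,0,-0.14,0,0,0,0],[0,0,-0.14,0,0,0,0],[0,0,0,0,0,0,0]],
])

```text
time_s: 42.0
tool_pos: [0.6541, -0.0026, 0.3705]
tcp_rot: [-0.04, 0.999, -0.004, -0.004]
contact_force: [-0.6, 0.2, -0.2]
width: 0.0104
```

Run:
```python
from h import *
s,c=view('w34',0,1);go([.6575,.0133,.29],np.radians(122.4),s)
```

```text
t 42.0 pos [ 0.6541 -0.0026  0.3705] jawyaw 94.6 j7 1.29 F [-0.6  0.2 -0.2] w 0.0104
rot [-0.006 -0.01  -0.485] shift [-0.0053  0.0162  0.0803]
```

View pics/w34.png

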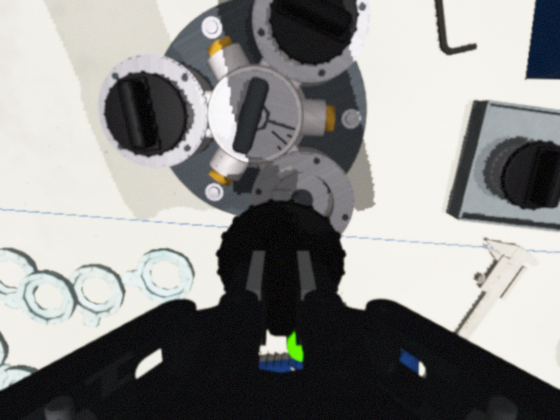

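drive_tool([
  [[-0.006,-0.01,0,-0.005,0.016,0.03,0],[0,0,-0.14,0,0,0.01,0],[0,0,-0.14,0,0,0.01,0],[0,0,-0.14,0,0,0.01,0],[0,0,-0.07,0,0,0,0],[0,0,0,0,0,0,0]],
])

```text
time_s: 42.65
tool_pos: [0.6577, 0.0116, 0.3079]
tcp_rot: [-0.273, 0.962, -0.003, 0.001]
contact_force: [0.1, -0.2, -0.6]
width: 0.0102
```

Run:
```python
from h import *
s,c=view('w35',0,1);go([.6575,.0133,.292],np.radians(122.4),s)
```

```text
t 42.6 pos [0.6577 0.0116 0.3079] jawyaw 121.7 j7 1.67 F [ 0.1 -0.2 -0.6] w 0.0102
rot [-0.005  0.    -0.012] shift [-0.0007  0.0016  0.0159]
```

drive_tool([
  [[-0.005,0,-0.012,-0.001,0.002,0.016,0],[0,0,0,0,0,0.001,0],[0,0,0,0,0,0,0]],
])

```text
time_s: 43.0
tool_pos: [0.6575, 0.0136, 0.2896]
tcp_rot: [-0.274, 0.962, -0.0, 0.0]
contact_force: [0.1, -0.4, -0.5]
width: 0.0107
```

Run:
```python
from h import *
s,im,c=shot('wrist','w36');go([.6575,.0133,.27],np.radians(122.4),s)
cv2.imwrite('pics/w36c.png',cv2.resize(im[140:260,190:370],None,fx=4,fy=4))
```

```text
t 43.0 pos [0.6575 0.0136 0.2896] jawyaw 121.8 j7 1.66 F [ 0.1 -0.4 -0.5] w 0.0107
rot [-0.001 -0.    -0.01 ] shift [ 0.0001 -0.0002  0.0196]
```

View pics/w36c.png

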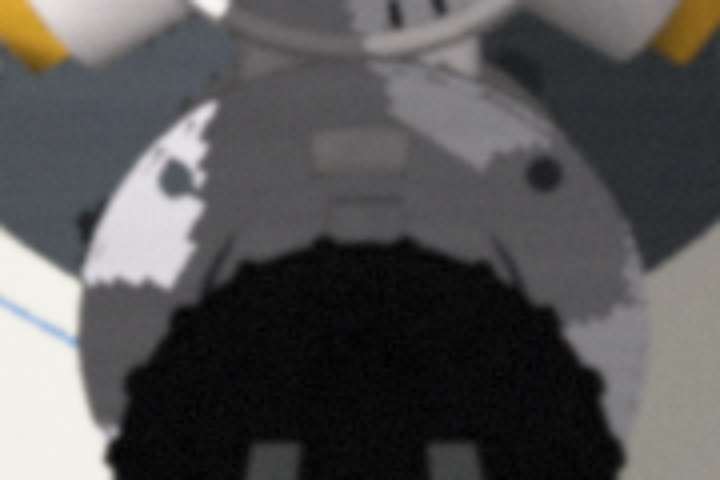

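drive_tool([
  [[0,0,-0.01,0.0015,-0.001,0.003,0],[0,0,0,0,0,0.006,0],[0,0,0,0,0,0.007,0],[0,0,0,0,0,0.006,0],[0,0,0,0,0,0,0]],
])

```text
time_s: 43.55
tool_pos: [0.6566, 0.0116, 0.2658]
tcp_rot: [-0.279, 0.96, -0.001, -0.0]
contact_force: [-0.1, 0.7, -1.5]
width: 0.0103
```

Run:
```python
from h import *
go([.6575,.0133,.2505],np.radians(122.4))
```

```text
t 43.5 pos [0.6566 0.0116 0.2658] jawyaw 122.4 j7 1.66 F [-0.1  0.7 -1.5] w 0.0103
rot [-0.001 -0.    -0.001] shift [-0.0017  0.0009  0.0153]
```

drive_tool([
  [[0,0,0,0,0,0.005,0],[0,0,0,0,0,0.005,0],[0,0,0,0,0,0.004,0],[0,0,0,0,0,0.002,0]],
])

```text
time_s: 43.95
tool_pos: [0.6569, 0.012, 0.2511]
tcp_rot: [-0.278, 0.96, -0.001, 0.001]
contact_force: [-4.7, -1.0, 10.6]
width: 0.0104
```

Run:
```python
from h import *
go([.6575,.0133,.2505],np.radians(122.4))
```

```text
t 44.0 pos [0.6569 0.012  0.2511] jawyaw 122.3 j7 1.65 F [-4.7 -1.  10.6] w 0.0104
rot [-0.003  0.001 -0.001] shift [-0.0012  0.0008  0.0006]
```

drive_tool([
  [[0,0,0.13,0,0,0.001,0],[0,0,0.13,0,0,0.001,0],[0,0,0.13,0,0,0.001,0],[0,0,0.13,0,0,0.001,0],[0,0,0.13,0,0,0.001,0]],
])

```text
time_s: 44.45
tool_pos: [0.6568, 0.0145, 0.2507]
tcp_rot: [0.053, 0.999, -0.001, 0.002]
contact_force: [-4.1, -0.9, 10.4]
width: 0.0104
```

Run:
```python
from h import *
go([.6575,.0133,.2505],np.radians(42.4))
print(r.read_state()['moment'])
```

```text
t 44.5 pos [0.6568 0.0145 0.2507] jawyaw 84.0 j7 1.04 F [-4.1 -0.9 10.4] w 0.0104
rot [0.    0.004 0.726] shift [-0.0008 -0.0011  0.0002]
[-0.26078756  1.11760594  0.174333  ]
```

drive_tool([
  [[0,0.003,0.13,0,-0.001,0.001,0],[0,0,0.13,0,0,0.001,0],[0,0,0.13,0,0,0.001,0],[0,0,0.13,0,0,0.001,0],[0,0,0.13,0,0,0.001,0],[0,0,0.13,0,0,0.001,0]],
])

```text
time_s: 45.05
tool_pos: [0.6569, 0.0157, 0.2514]
tcp_rot: [0.442, 0.897, -0.001, 0.003]
contact_force: [-10.5, -5.1, 11.5]
width: 0.0105
```

Run:
```python
from h import *
go([.6575,.0133,.2505],np.radians(42.4))
print(r.read_state()['moment'])
```

```text
t 45.0 pos [0.6569 0.0157 0.2514] jawyaw 37.5 j7 0.29 F [-10.5  -5.1  11.5] w 0.0105
rot [ 0.001  0.005 -0.085] shift [-0.0022 -0.001   0.0009]
[-1.00077048  2.65829207  0.40678289]
```

drive_tool([
  [[0,0.003,-0.06,-0.001,-0.001,0,0],[0,0,0,0,0,-0.003,0],[0,0,0,0,0,-0.003,0],[0,0,0,0,0,-0.003,0],[0,0,0,0,0,-0.002,0],[0,0,0,0,0,0,0]],
])

```text
time_s: 45.65
tool_pos: [0.6568, 0.0146, 0.2582]
tcp_rot: [0.416, 0.909, 0.001, 0.001]
contact_force: [-0.7, -0.1, 4.7]
width: 0.0102
```

Run:
```python
from h import *
go([.6575,.0133,.2505],np.radians(42.4))
print(r.read_state()['moment'])
```

```text
t 45.6 pos [0.6568 0.0146 0.2582] jawyaw 40.8 j7 0.35 F [-0.7 -0.1  4.7] w 0.0102
rot [ 0.002  0.002 -0.028] shift [-0.0014 -0.0004  0.0077]
[-0.1514675   0.28075765 -0.01542011]
```

drive_tool([
  [[0,0,0,0,0,0,0.02],[0,0,0,0,0,0,0.04],[0,0,0,0,0,0,0.045],[0,0,0,0,0,-0.02,0.045],[0,0,0,0,0,-0.04,0.045],[0,0,0,0,0,-0.03,0.045],[0,0,0,0,0,0,0.045]],
])

```text
time_s: 46.35
tool_pos: [0.6559, 0.0149, 0.3505]
tcp_rot: [0.416, 0.909, 0.0, 0.0]
contact_force: [0.6, 0.9, 0.8]
width: 0.045
```

Run:
```python
from h import *
s,im,c=shot('wrist','w37');go([.59,-.029,.36],None,s)
s,im,c=shot('scene','s37')
cv2.imwrite('pics/s37c.png',cv2.resize(im[90:300,200:370],None,fx=2.8,fy=2.8,interpolation=cv2.INTER_CUBIC))
```

```text
t 46.4 pos [0.6559 0.0149 0.3505] jawyaw 40.9 j7 0.39 F [0.6 0.9 0.8] w 0.045
rot [ 0.  0. -0.] shift [ 0.0099 -0.0786 -0.0095]
```

View pics/w37.png

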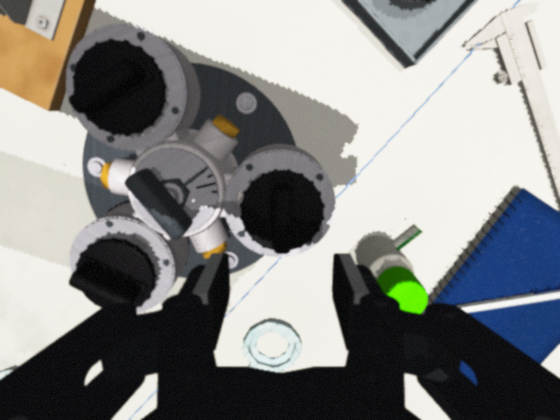

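View pics/s37c.png

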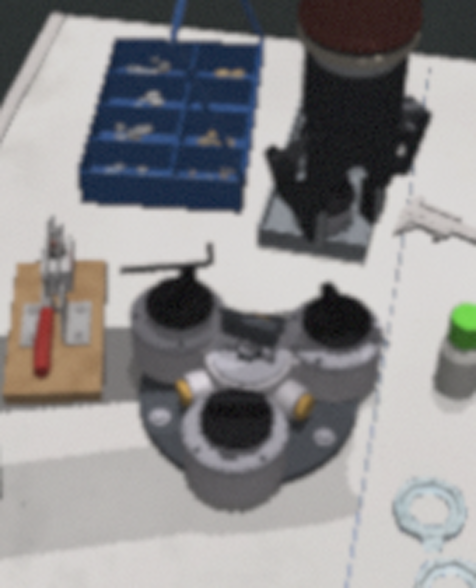

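drive_tool([
  [[0,0,0,0.005,-0.04,-0.01,0.045],[0,0,0,0.005,-0.04,0,0.045],[0,0,-0.13,0,0,0,0.045],[0,0,-0.13,0,0,0,0.045],[0,0,-0.13,0,0,0,0.045],[0,0,-0.13,0,0,0,0.045],[0,0,-0.12,0,0,0,0.045],[0,0,0,0,0,0,0.045]],
])

```text
time_s: 47.25
tool_pos: [0.5818, -0.0336, 0.3448]
tcp_rot: [0.097, 0.995, -0.001, -0.011]
contact_force: [0.8, 0.2, -0.3]
width: 0.0443
```

Run:
```python
from h import *
s,im,c=shot('wrist','w38');go([.5905,-.029,.31],np.radians(77.5),s)
```

```text
t 47.2 pos [ 0.5818 -0.0336  0.3448] jawyaw 78.9 j7 1.13 F [ 0.8  0.2 -0.3] w 0.0443
rot [-0.004 -0.022  0.024] shift [-0.0084  0.0063  0.0346]
```

View pics/w38.png

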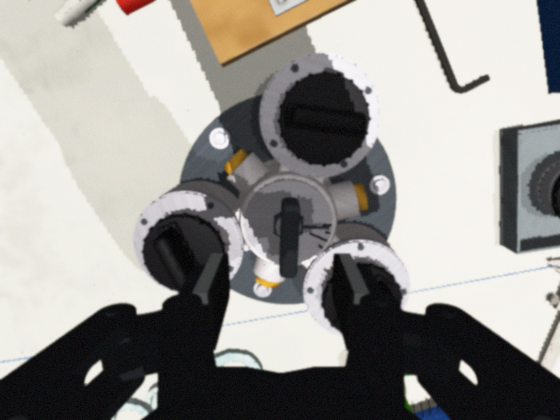

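drive_tool([
  [[-0.004,-0.022,0.02,-0.008,0.006,0.02,0.04],[0,0,0,0,0,0.025,0.04],[0,0,0,0,0,0.015,0.04],[0,0,0,0,0,0,0.04]],
])

```text
time_s: 47.7
tool_pos: [0.5901, -0.0295, 0.281]
tcp_rot: [0.116, 0.993, -0.0, -0.0]
contact_force: [-0.1, 0.5, -0.6]
width: 0.0402
```

Run:
```python
from h import *
s,im,c=shot('wrist','w39');go([.590,-.0295,.258],np.radians(77.8),s)
```

```text
t 47.7 pos [ 0.5901 -0.0295  0.281 ] jawyaw 76.6 j7 1.04 F [-0.1  0.5 -0.6] w 0.0402
rot [-0.    -0.001 -0.02 ] shift [ 0.0001 -0.0001  0.023 ]
```

View pics/w39.png

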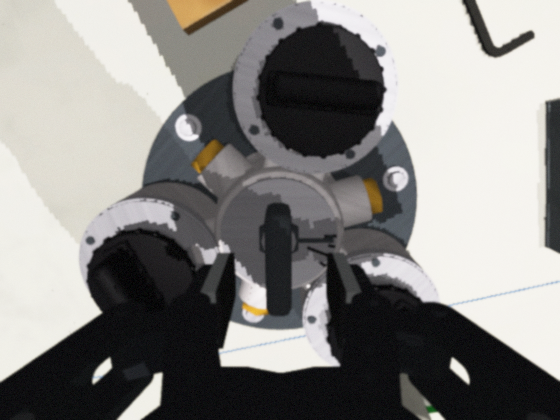

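drive_tool([
  [[0,0,0,0,0,0.012,0.04],[0,0,0,0,0,0.01,0.04],[0,0,0,0,0,0,0.04]],
])

```text
time_s: 48.05
tool_pos: [0.5911, -0.0294, 0.2604]
tcp_rot: [0.117, 0.993, -0.0, 0.001]
contact_force: [0.8, -0.5, 1.0]
width: 0.0399
```

Run:
```python
from h import *
s,im,c=shot('wrist','w40');go([.590,-.0295,.258],np.radians(77.8),s)
```

```text
t 48.0 pos [ 0.5911 -0.0294  0.2604] jawyaw 76.5 j7 1.02 F [ 0.8 -0.5  1. ] w 0.0399
rot [-0.     0.003 -0.022] shift [ 0.0011 -0.0003  0.0023]
```

View pics/w40.png

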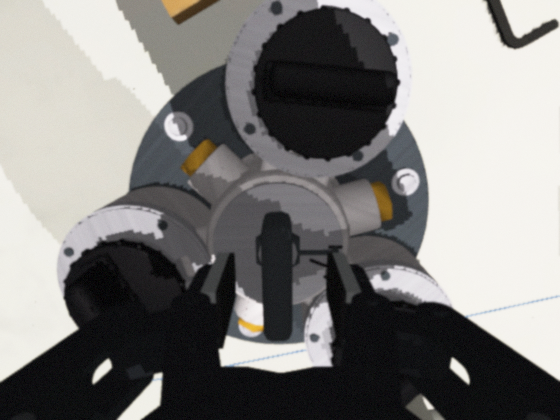

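drive_tool([
  [[0,0,0.01,0,-0.001,0.002,0.04],[0,0,0,0,0,0,0.02],[0,0,0,0,0,0,0],[0,0,0,0,0,0,0],[0,0,0,0,0,0,0],[0,0,0,0,0,0,0]],
])

```text
time_s: 48.7
tool_pos: [0.5913, -0.0308, 0.2601]
tcp_rot: [0.123, 0.992, -0.001, 0.002]
contact_force: [-0.3, -0.7, -1.0]
width: 0.0106
```

Run:
```python
from h import *
s,im,c=shot('wrist','w41');go([.590,-.0295,.258],np.radians(77.8),s);print(s['moment'])
cv2.imwrite('pics/w41c.png',cv2.resize(im[150:340,180:400],None,fx=3.3,fy=3,interpolation=cv2.INTER_CUBIC))
```

```text
t 48.7 pos [ 0.5913 -0.0308  0.2601] jawyaw 75.9 j7 1.02 F [-0.3 -0.7 -1. ] w 0.0106
rot [-0.001  0.005 -0.034] shift [0.0016 0.0009 0.0021]
[ 0.05168928 -0.02241419  0.03152179]
```

View pics/w41c.png

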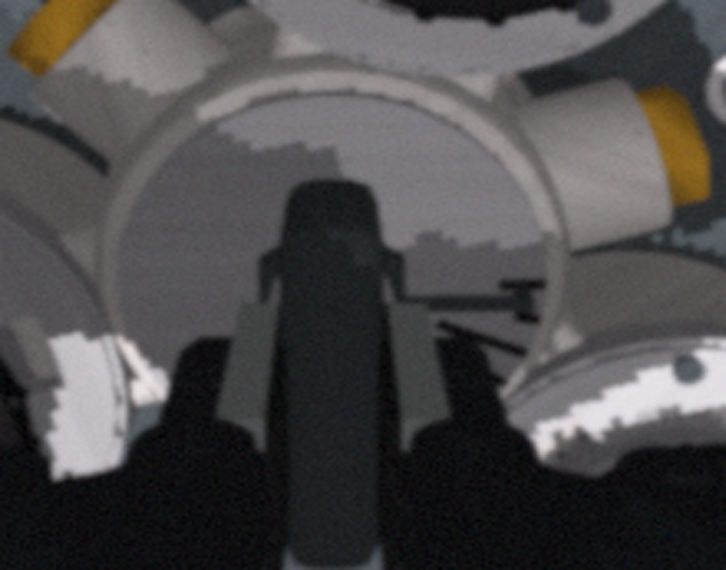

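drive_tool([
  [[0,0,0.1,0,0,0,0],[0,0,0.1,0,0,0,0],[0,0,0.1,0,0,0,0],[0,0,0.09,0,0,0,0],[0,0,0,0,0,0,0]],
])

```text
time_s: 49.25
tool_pos: [0.591, -0.0314, 0.2601]
tcp_rot: [0.319, 0.948, -0.001, 0.002]
contact_force: [0.6, -0.4, -1.3]
width: 0.0107
```

Run:
```python
from h import *
s,im,c=shot('wrist','w42');go([.590,-.0295,.258],np.radians(53.0),s);print(s['moment'])
cv2.imwrite('pics/w42c.png',cv2.resize(im[150:340,180:400],None,fx=3.3,fy=3,interpolation=cv2.INTER_CUBIC))
```

```text
t 49.2 pos [ 0.591  -0.0314  0.2601] jawyaw 52.8 j7 0.65 F [ 0.6 -0.4 -1.3] w 0.0107
rot [-0.     0.005 -0.004] shift [0.002  0.0009 0.0021]
[-0.1272555   0.01976592  0.3834124 ]
```

View pics/w42c.png

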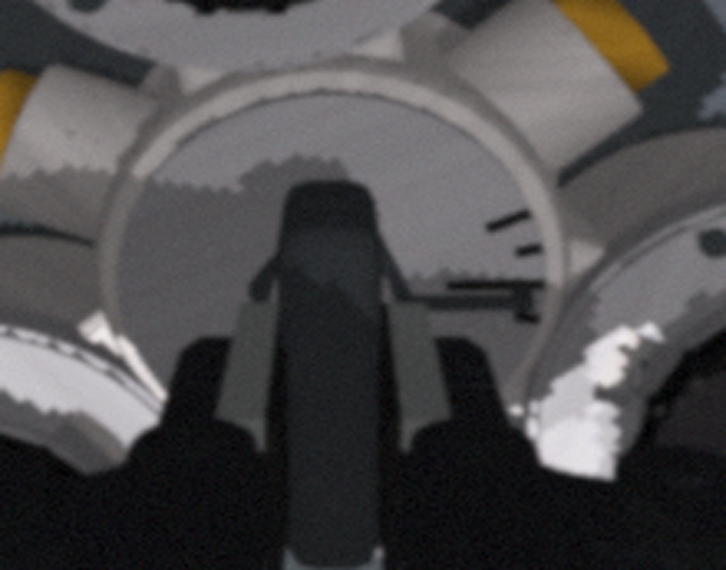

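drive_tool([
  [[0,0,0,0,0,0,0],[0,0,0,0,0,0,0],[0,0,0,0,0,0,0],[0,0,0,0,0,0,0]],
])

```text
time_s: 49.7
tool_pos: [0.5911, -0.0314, 0.2601]
tcp_rot: [0.314, 0.949, -0.001, 0.002]
contact_force: [-0.8, -0.9, -0.0]
width: 0.0109
```

Run:
```python
from h import *
s,c=view('w43',0,1);go([.590,-.0295,.258],np.radians(53.0),s);print(s['moment'])
```

```text
t 49.7 pos [ 0.5911 -0.0314  0.2601] jawyaw 53.4 j7 0.65 F [-0.8 -0.9 -0. ] w 0.0109
rot [-0.001  0.005  0.007] shift [0.002  0.0009 0.0021]
[-0.15780354  0.10968368  0.40503277]
```

drive_tool([
  [[0,0,0.006,0,0,0,0],[0,0,0.003,0,0,0,0],[0,0,0.003,0,0,0,0],[0,0,0.003,0,0,0,0],[0,0,0.003,0,0,0,0],[0,0,0.003,0,0,0,0],[0,0,0.003,0,0,0,0],[0,0,0.003,0,0,0,0],[0,0,0.003,0,0,0,0],[0,0,0.003,0,0,0,0],[0,0,0.003,0,0,0,0]],
])

```text
time_s: 50.85
tool_pos: [0.5911, -0.0314, 0.2601]
tcp_rot: [0.332, 0.943, -0.001, 0.002]
contact_force: [-0.7, -1.7, 0.5]
width: 0.0105
```

Run:
```python
from h import *
s,im,c=shot('wrist','w44');go([.590,-.0295,.258],np.radians(53.0),s);print(s['moment'])
cv2.imwrite('pics/w44c.png',cv2.resize(im[150:340,180:400],None,fx=3.3,fy=3,interpolation=cv2.INTER_CUBIC))
```

```text
t 50.9 pos [ 0.5911 -0.0314  0.2601] jawyaw 51.2 j7 0.62 F [-0.7 -1.7  0.5] w 0.0105
rot [-0.001  0.005 -0.032] shift [0.0021 0.0008 0.0021]
[-0.24183413  0.16515427  0.46449994]
```

View pics/w44c.png

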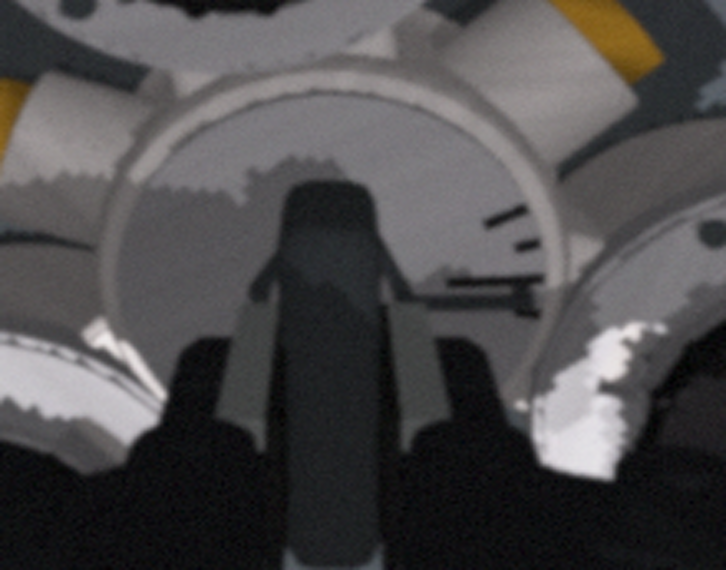

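drive_tool([
  [[0,0,-0.033,0,0,0,0],[0,0,0,0,0,0,0],[0,0,0,0,0,0,0],[0,0,0,0,0,0,0]],
])

```text
time_s: 51.3
tool_pos: [0.5911, -0.0314, 0.2601]
tcp_rot: [0.317, 0.948, -0.001, 0.002]
contact_force: [-0.9, -1.0, -0.8]
width: 0.0108
```

Run:
```python
from h import *
s=r.read_state();go([.590,-.0295,.258],np.radians(53.0),s);print(s['moment'])
```

```text
t 51.3 pos [ 0.5911 -0.0314  0.2601] jawyaw 53.0 j7 0.65 F [-0.9 -1.  -0.8] w 0.0108
rot [-0.001  0.005 -0.   ] shift [0.002  0.0009 0.0021]
[-0.15134153  0.09768696  0.35378316]
```

drive_tool([
  [[0,0,0,0,0,0,0],[0,0,0,0,0,0,0],[0,0,0,0,0,0,0],[0,0,0.001,0,0,0,0],[0,0,0,0,0,0,0],[0,0,0,0,0,0,0]],
])

```text
time_s: 51.9
tool_pos: [0.5911, -0.0314, 0.2601]
tcp_rot: [0.318, 0.948, -0.001, 0.002]
contact_force: [0.1, -2.0, -0.7]
width: 0.0108
```

drive_tool([
  [[0,0,0,0,0,0,0],[0,0,0,0,0,0,0],[0,0,0.001,0,0,0,0],[0,0,0,0,0,0,0],[0,0,0,0,0,0,0],[0,0,0,0,0,0,0]],
])

```text
time_s: 52.5
tool_pos: [0.5911, -0.0314, 0.2601]
tcp_rot: [0.319, 0.948, -0.001, 0.002]
contact_force: [-0.9, -0.6, -0.9]
width: 0.0106
```

Run:
```python
from h import *
s,im,c=shot('wrist','w45');go([.590,-.0295,.258],np.radians(75.9),s);print(s['moment'])
cv2.imwrite('pics/w45c.png',cv2.resize(im[150:340,180:400],None,fx=3.3,fy=3,interpolation=cv2.INTER_CUBIC))
```

```text
t 52.5 pos [ 0.5911 -0.0314  0.2601] jawyaw 52.8 j7 0.65 F [-0.9 -0.6 -0.9] w 0.0106
rot [-0.002  0.005 -0.403] shift [0.002  0.0009 0.0021]
[-0.1546183   0.12924456  0.37285015]
```

View pics/w45c.png

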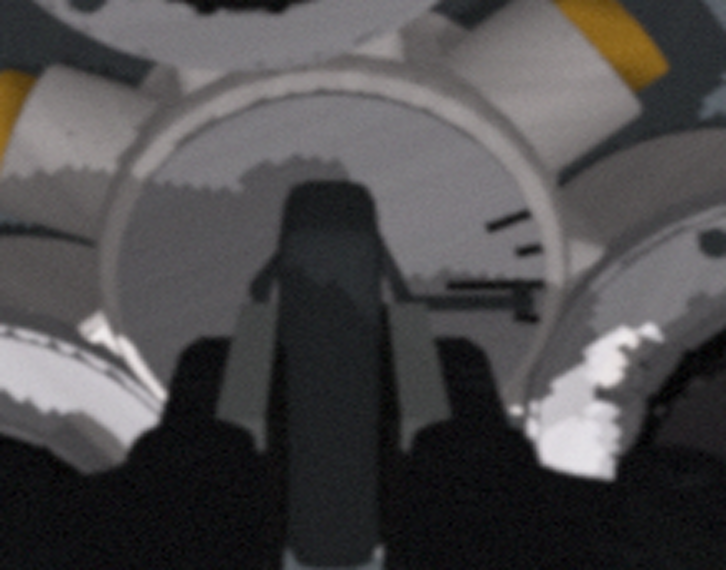

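drive_tool([
  [[0,0,-0.1,0,0,0,0],[0,0,-0.1,0,0,0,0],[0,0,-0.1,0,0,0,0],[0,0,-0.1,0,0,0,0],[0,0,0,0,0,0,0],[0,0,0,0,0,0,0.025],[0,0,0,0,0,0,0.04],[0,0,0,0,0,0,0.04],[0,0,0,0,0,-0.02,0.04],[0,0,0,0,0,-0.04,0.04],[0,0,0,0,0,-0.05,0.04],[0,0,0,0,0,-0.03,0.04],[0,0,0,0,0,0,0.04]],
])

```text
time_s: 53.85
tool_pos: [0.5904, -0.0298, 0.4046]
tcp_rot: [0.124, 0.992, 0.0, 0.002]
contact_force: [0.4, 0.2, 0.3]
width: 0.0402
```

Run:
```python
from h import *
s,im,c=shot('wrist','w46');go([.590,-.0295,.258],np.radians(75.9),s)
cv2.imwrite('pics/w46c.png',cv2.resize(im[0:330,130:450],None,fx=1.8,fy=1.8,interpolation=cv2.INTER_CUBIC))
s,im,c=shot('scene','s46')
cv2.imwrite('pics/s46c.png',cv2.resize(im[90:350,140:400],None,fx=2.2,fy=2.2,interpolation=cv2.INTER_CUBIC))
```

```text
t 53.9 pos [ 0.5904 -0.0298  0.4046] jawyaw 75.8 j7 1.1 F [0.4 0.2 0.3] w 0.0402
rot [ 0.001  0.003 -0.003] shift [0.001  0.     0.1466]
```

View pics/w46c.png

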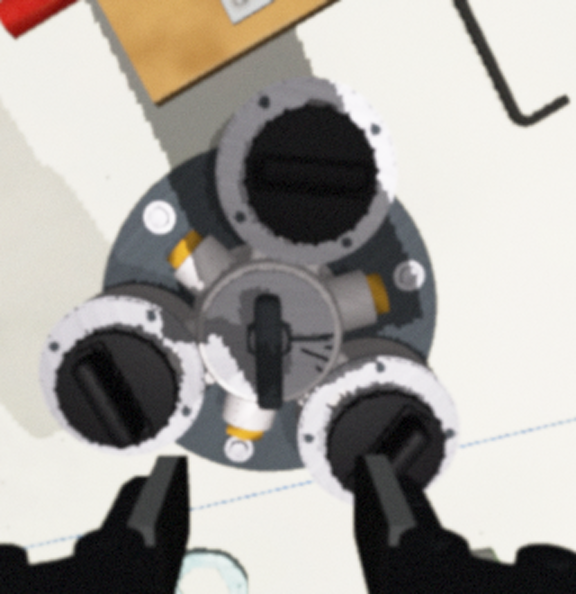

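View pics/s46c.png

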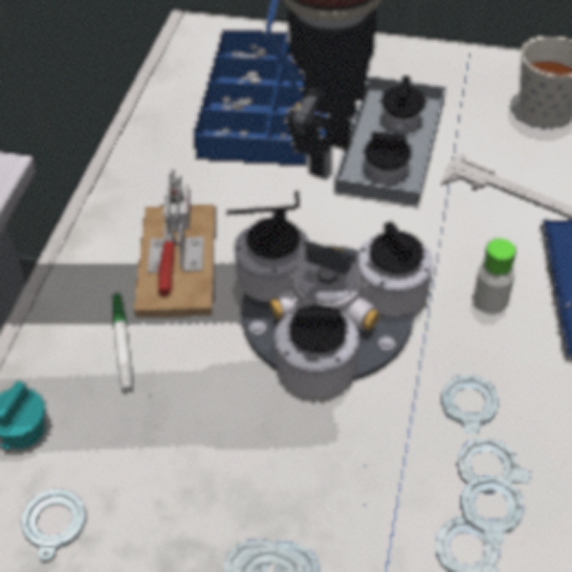

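Run:
```python
from h import *
im=cv2.imread('pics/w46.png');s=r.read_state();c=cam('wrist',s);g=cv2.cvtColor(im,cv2.COLOR_BGR2GRAY)
for n,p in [('C',(302,96)),('B',(195,216)),('A',(343,245))]:
    m=np.zeros_like(g);cv2.circle(m,p,44,255,-1)
    b=((g<70)&(m>0)).astype(np.uint8)*255;b=cv2.morphologyEx(b,cv2.MORPH_OPEN,np.ones((7,7)))
    cs,_=cv2.findContours(b,cv2.RETR_EXTERNAL,cv2.CHAIN_APPROX_NONE);k=cv2.convexHull(max(cs,key=cv2.contourArea))
    P=pt(c,k.reshape(-1,2),.077)[:,:2].astype(np.float32);e=cv2.fitEllipse(P*1000);print(n,np.round(e[0],1),np.round(e[1],1))
```

```text
C [518.1   6.2] [58.8 60.4]
B [ 590.9 -107. ] [58.2 60.5]
A [657.7  12.1] [58.8 74.3]
```

Run:
```python
from station import r
print(r.read_state()['time_s']); print(r.close_job())
```

```text
53.95
the job is handed in; nothing more can be done
None
```

The job is done and handed in at 54 s. Port_3 was empty at the start, so there were only two spent cartridges to remove.

- **Spent cartridges:** both were unlocked, lifted out and stand upright in the grey tray. I identified the ports only by position, not by number.
- **New cartridges:** all three are locked, one in each port. Each was pushed to the bottom and turned about 81–84° clockwise. Each then rose about 7–8 mm, which puts its origin close to 39 mm, and would not lift further. One new cartridge had been knocked aside during the run; I measured it again before picking it up.
- **Clamp screw:** the handle was turned about 0.40 rad, with the pointer on the long line, and held steady for about 1.2 s (moment about 0.37 N m). It was then turned back to rest and released. The dial marks gave no sign that the screw turned.

**Disagreements and gaps:**
- During a first hold the handle crept to about 0.435 rad, so I backed it off and held again.
- While I lifted against the catches the force reading stayed at about +5 N rather than turning negative. I therefore judged the locking by position instead.
- In the last wrist view a finger partly hid one cap, so its fit was unreliable. The other two measured about 58–60 mm across, as expected for a 60 mm cap.

The turquoise look-alike, the hex key and the bottle were not touched, and the gripper ended clear of everything.

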